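# Unclamp the sample tray on the shaker

### The arm

A 7-joint arm with a two-finger parallel gripper is mounted at the origin on a cart in front of the work surface, level with it; the furniture and walls round the work are solid. World frame = base frame: x ahead of the robot, y to its left, z up, the work surface at z = 0. Lengths are in m, angles in rad, forces in N, time in s.
With the tool pointing down it reaches from about 0.425 to 0.825 m from the base axis. Payload 3.6 kg.
Tool frame: the origin (TCP) lies on the centre line of the jaws, within the pads' length; the fingertips stand 19 mm ahead of it and the grasp point (between the pads) is the TCP; z points along the fingers, y is the direction in which the jaws open and shut (so a half turn about z gives the same grasp; the last joint's range is limited). The gripper opens to 93 mm and grips with 3 to 60 N. Pads are 15 mm wide; open, the fingers measure 128 mm over their backs; the gripper's body (75 mm by 188 mm) begins 65 mm behind the grasp point.
Start: joints at [-1.317, 0.615, -0.013, 1.423, 0.008, 1.103, -0.04], TCP at [0.179, 0.625, 0.238] pointing down, gripper open.
Joint ranges: [-3.12, 3.12], [-0.3, 2.06], [-1.34, 1.32], [0.26, 2.42], [-1.36, 4.5], [0.01, 1.98], [-2.84, 2.84]. Speed limits (rad/s): [2.79, 2.79, 3.14, 3.14, 3.14, 3.14, 3.14].

### API

Orientations are given as [roll, pitch, yaw] about the fixed x, y, z axes, in that order (R = Rz(yaw) Ry(pitch) Rx(roll)).
In Python, from rig import sense, viewer, order gives the robot as it stands. The module is installed in compiled form; this text tells all that it offers.
- The arm moves only by the tool play_rows, never from a script. Its argument "targets" is a list of rows, each an object of numbers: "tx", "ty", "tz": the shift along the tool's x, y, z in m; "ax", "ay", "az": the turn, a rotation vector about the tool's x, y, z in rad. A call has 1 to 12 rows; each row shifts and turns the commanded pose from where the row before left it, along the tool's axes as they then stand; what a row does not reach is not made up. A row lasts 1/8 s, in which the tool goes at most 62.5 mm and 10.7 degrees, less where a joint would pass 70% of its speed; a pose out of reach is approached as far as the arm can. A call is refused whole if a number of a shift passes 0.0625 or a number of a turn 0.188, either way. A call with a gripper value outside its range is refused whole. "gripper" is the opening, from -1 (shut) to 1 (fully open), set as the call begins (left out, the last holds). The fingers move at their own pace and stop on an object; "grip_force" is the grip in N (left out, the last holds). Time passes only in rows, so rows that do not move let the fingers close. It gives the time, the measured TCP pose, the force and the opening at its end, in the units of the state.
- sense(): the state, without advancing time (a new reading comes with each control period).
- viewer.grab_frame(name): name is "scene" or "top" or "wrist"; returns the picture (384x512x3 uint8, red, green, blue); there is no depth.
- viewer.get_calibration(name): a dict with "K" (3x3 intrinsics, pixels), "R" (3x3) and "t" (3): a world point X has camera coordinates R X + t. Camera axes: x right, y down, z forward; pixel columns grow to the right and rows downward; lengths in m; the calibration is good to about 2 mm. A picture is of the moment at which its call begins: read the wrist's pose just before it. get_calibration takes no time and is no camera call; for the wrist camera it gives the pose at the moment of the call.
- order.finish_job(): hands the job in, once; it reports no verdict.
The state is a dict: "time": time; "joint_positions": joint angles; "joint_vel": joint speeds; "joint_torque": joint torques, N m; "ee_pos": TCP position; "tcp_rot": TCP orientation; "ft_force": force on the tool from outside, world axes, zero at the start; "torque": the same for the moment, N m; "width": finger opening in m.
Only numpy, scipy, OpenCV 4.12 (cv2) and the standard library are available. Lean on these libraries where they do the work, as an engineer would, in place of code of your own. Each camera call takes 0.05 s, during which the arm holds its last target.

### The job

The shaking run is over: free the clamped tube tray so that it can be lifted out later. With a fingertip on its knurled rim, roll the black locking ring two full turns anticlockwise (seen from above) from tight and leave it there, then push the steel clamp, which has an upright thumb catch for this, away from the tray all the way back to its stop. Touch and push only: leave the tray in its place, lift nothing, and do not disturb the cups, the dish and the marker beside the shaker.

Things in the scene. Friction and masses are not known exactly. Their poses are not given: they have to be found in the camera images.
- shaker: White bench shaker, fixed; aluminium platform 200 x 404 mm, top at z = 66 mm. Origin at worktop level below the ring's axis. y runs along the long side towards the tray (robot's left), x away from the robot. Platform: y -172 to +232, x -100 to +100 mm. Guide rails (top 10 mm above the platform) at x = +-27 to +-40, y -83 to +48 mm. The clamp slides to -y.
- lock_ring (a joint): Turn of the locking ring, rad: 0 = tight (start), grows anticlockwise from above (loosening); a turn is 6.28, the thread ends at 18.85. It rises 3 mm a turn, has 0.15 N m of friction and stays where it is left. A shoulder under it sits in the clamp plate's keyhole and locks the clamp for the first one and a half turns.
- ring_center (a point): Centre of the ring, half-way up its rim. Black ring, 102 mm across its 30 vertical knurl ribs (3 mm proud of the 96 mm body, 12 degrees apart); rim 13 to 39 mm above the platform when tight. A white line on its top points to the shaker's -x when tight. 43 mm clear between rim and jaw bar, 47 mm between rim and thumb catch. Axes turn with the ring.
- catch_face (a point): Middle of the thumb catch's face on the clamp: upright steel plate, 60 mm wide (x), top 26 mm above the platform, facing the ring; this point is 16 mm above the platform and, at the start, 98 mm from the ring's axis at shaker -y. A ramp slopes down behind it. Once unlocked it slides to -y with a few newtons, 40 mm to a solid stop.
- clamp: Sliding clamp, 0.35 kg: steel plate 6 mm thick, 64 mm wide, under the ring and between the rails; jaw bar (140 mm wide, 31 mm high, rear face at y = +94 mm) against the tray, thumb catch at the other end. Origin at platform level, on the ring's axis when clamped; axes as the shaker's.
- tray: White tube tray, 178 mm (shaker x) by 104 mm (shaker y), 29 mm high (one small tube sticks out to 50 mm), standing on the platform between jaw bar and fence. Origin at the centre of its underside, at shaker y = +159 mm. To be left where it is.
- cup_a: Lidded specimen cup, 66 mm across, 70 mm high, on the worktop behind the shaker; origin at the centre of its underside. Leave alone.
- cup_b: Lidded specimen cup, 66 mm across, 70 mm high, on the worktop beside the shaker's right end; origin at the centre of its underside. Leave alone.
- dish: Petri dish, 62 mm across, 16 mm high, on the worktop beside the shaker's right end; origin at the centre of its underside. Leave alone.
- marker: Marker pen, 138 mm long, 18 mm thick, lying on the worktop to the right; origin under its middle. Leave alone.

How it is judged:
By the outcome, as a careful person would: the job done as asked, in the order asked, and still so for the second after the job is handed in, with the robot touching nothing.
It also fails if it takes over 61 s, if anything falls off the work surface, if the arm or the gripper's body presses on something with over 40 N, if the wrist force passes 120 N, or if a joint passes its speed limit or range.

## Working session

There is one attempt and no reset: what is moved stays moved. The work goes in short steps, Python scripts to look and compute and a tool call to move; the robot and the scene stay as the last step left them, time stands still between calls to the robot, and variables do not carry over. Pictures are saved under pics/ and viewed, and the job is handed in when it is done.

Besides the shell and the picture viewer there is one more tool, called after "Request:" as name([rows], argument=value, ...), one row to a line, values as JSON. play_rows: Moves the arm, as the interface text tells. Its arguments: {"type":"object","properties":{"targets":{"type":"array","items":{"type":"object","properties":{"tx":{"type":"number"},"ty":{"type":"number"},"tz":{"type":"number"},"ax":{"type":"number"},"ay":{"type":"number"},"az":{"type":"number"}}}},"gripper":{"type":"number"},"grip_force":{"type":"number"}},"required":["targets"]}

```bash
mkdir -p pics; ls
python3 - <<'E'
from rig import sense, viewer
import cv2, numpy as np
s=sense(); print({k:np.round(v,3).tolist() for k,v in s.items()})
for n in ["scene","top","wrist"]:
    c=viewer.get_calibration(n); print(n,np.round(c["K"],1).tolist(),np.round(c["R"],4).tolist(),np.round(c["t"],4).tolist())
    cv2.imwrite(f"pics/{n}0.png",cv2.cvtColor(viewer.grab_frame(n),cv2.COLOR_RGB2BGR))
E
```

```text
pics
{'time': 0.0, 'joint_positions': [-1.318, 0.616, -0.013, 1.425, 0.008, 1.103, -0.04], 'joint_vel': [-0.001, 0.001, -0.001, -0.001, -0.0, -0.001, 0.0], 'joint_torque': [-0.0, -45.894, 0.209, -16.574, -0.061, 0.021, 0.0], 'ee_pos': [0.179, 0.624, 0.236], 'tcp_rot': [-3.139, 0.0, 2.862], 'ft_force': [-0.169, 0.117, 0.544], 'torque': [0.008, 0.013, 0.042], 'width': 0.093}
scene [[363.9, 0.0, 260.7], [0.0, 363.9, 192.8], [0.0, 0.0, 1.0]] [[0.6725, -0.7398, -0.0204], [-0.4201, -0.3589, -0.8335], [0.6093, 0.5691, -0.5522]] [-0.3839, 0.2946, 0.5958]
top [[383.4, 0.0, 252.3], [0.0, 383.4, 189.8], [0.0, 0.0, 1.0]] [[0.0167, -0.9999, -0.0041], [-0.9973, -0.0164, -0.0719], [0.0718, 0.0053, -0.9974]] [-0.0143, 0.5513, 1.2644]
wrist [[277.8, 0.0, 252.1], [0.0, 277.8, 190.9], [0.0, 0.0, 1.0]] [[0.2757, 0.9612, -0.0015], [0.9341, -0.2676, 0.2363], [0.2268, -0.0665, -0.9717]] [-0.6486, -0.0289, 0.388]
```

View pics/scene0.png

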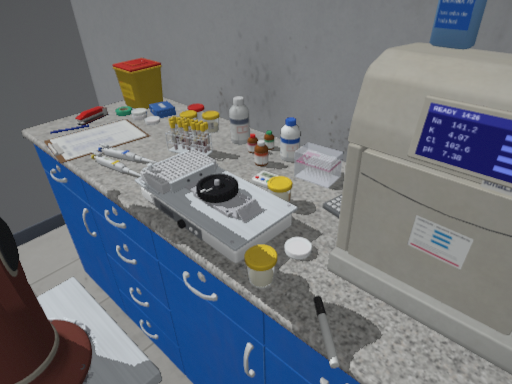

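View pics/top0.png

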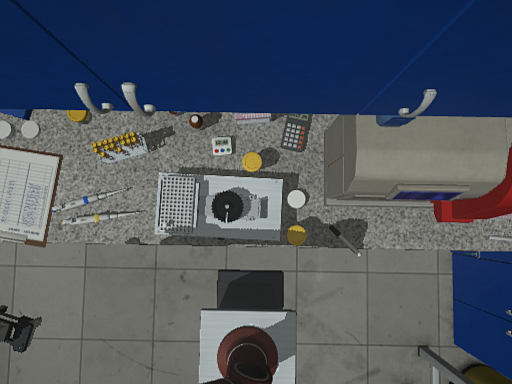

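Run:
```python
import cv2
t=cv2.imread("pics/top0.png"); cv2.imwrite("pics/topz.png",cv2.resize(t[155:255,145:305],None,fx=5,fy=5,interpolation=cv2.INTER_CUBIC))
t=cv2.imread("pics/scene0.png"); cv2.imwrite("pics/scenez.png",cv2.resize(t[140:290,130:330],None,fx=4,fy=4,interpolation=cv2.INTER_CUBIC))
```

```text
(no output)
```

View pics/topz.png

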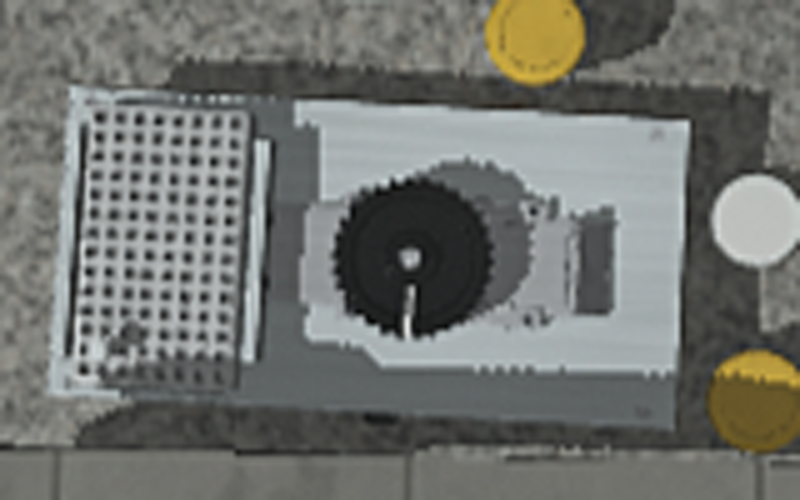

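View pics/scenez.png

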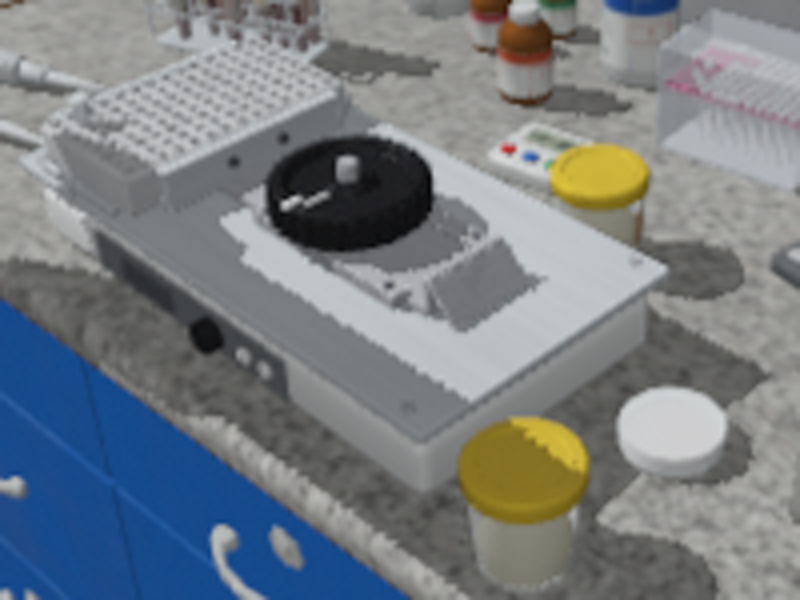

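```bash
cat > h.py <<'E'
import cv2, numpy as np
from rig import sense, viewer
def cast(n,u,v,z,c=None):
    c=c or viewer.get_calibration(n); R=np.array(c["R"]);t=np.array(c["t"])
    d=R.T@np.linalg.inv(c["K"])@np.array([u,v,1.]); o=-R.T@t
    return o+d*(z-o[2])/d[2]
def proj(n,X,c=None):
    c=c or viewer.get_calibration(n); p=np.array(c["K"])@(np.array(c["R"])@np.array(X)+c["t"]); return p[:2]/p[2]
E
python3 - <<'E'
from h import *
t=cv2.imread("pics/top0.png")
m=(t.max(2)<45).astype(np.uint8); m[:180]=0; m[228:]=0; m[:,:205]=0;m[:,250:]=0
cs,_=cv2.findContours(m,cv2.RETR_EXTERNAL,cv2.CHAIN_APPROX_NONE); c=max(cs,key=cv2.contourArea)
e=cv2.fitEllipse(c); print(e)
for z in(.1,.105): print(cast("top",*e[0],z))
P=cast("top",*e[0],.1)
print("diam",e[1][0]/383.4*(1.264+.0718*P[0]-.105))
z=lambda a,b:(a/5+145-.4,b/5+155-.4)
for q in [(690,122),(676,430),(50,394),(72,87)]: print("corner",cast("top",*z(*q),.066))
# catch upper edge ~ line at x=572..; 
for q in [(578,215),(574,312)]: print("catch",cast("top",*z(*q),.092))
for q in [(410,290),(407,336)]: print("line",cast("top",*z(*q),.105))
# scene check
s=cv2.imread("pics/scene0.png");m=(s.max(2)<50).astype(np.uint8);m[:170]=0;m[204:]=0;m[:,:192]=0;m[:,242:]=0
cs,_=cv2.findContours(m,cv2.RETR_EXTERNAL,cv2.CHAIN_APPROX_NONE); c=max(cs,key=cv2.contourArea);print(cv2.boundingRect(c),proj("scene",[P[0],P[1],.092]))
zs=lambda a,b:(a/4+130-.4,b/4+140-.4)
for q in [(668,268),(422,440)]: print("sc corner",cast("scene",*zs(*q),.066))
for q,h in [((536,33),.07),((757,402),.07),((755,220),.016)]: print("obj",cast("top",*z(*q),h))
E
```

```text
((227.18128967285156, 205.57882690429688), (28.46818733215332, 30.35392951965332), 92.20439147949219)
[0.49499311 0.07228741 0.1       ]
[0.49484431 0.07193644 0.105     ]
diam 0.08869692978889936
corner [ 0.58489359 -0.10274277  0.066     ]
corner [ 0.38689478 -0.09598349  0.066     ]
corner [0.40300324 0.30547305 0.066     ]
corner [0.60115722 0.29813615 0.066     ]
catch [ 0.52212714 -0.03082611  0.092     ]
catch [ 0.46102257 -0.02924304  0.092     ]
line [0.47296153 0.07327811 0.105     ]
line [0.44438299 0.07452813 0.105     ]
(197, 175, 41, 28) [217.15547137 186.29776908]
sc corner [ 0.58286291 -0.10469315  0.066     ]
sc corner [ 0.38402506 -0.10154344  0.066     ]
obj [ 0.64071919 -0.00219605  0.07      ]
obj [ 0.40574442 -0.14715578  0.07      ]
obj [ 0.52468497 -0.15070849  0.016     ]
```

View pics/wrist0.png

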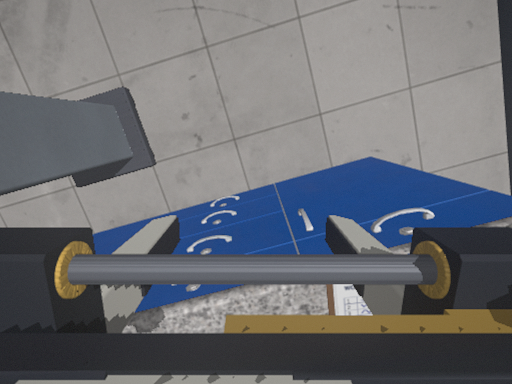

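```bash
cat >> h.py <<'E'
from scipy.spatial.transform import Rotation as Ro
def pose():
    s=sense(); return np.array(s["ee_pos"]),Ro.from_euler("xyz",s["tcp_rot"])
def goal(x,y,z,yaw): return np.array([x,y,z]),Ro.from_euler("xyz",[np.pi,0,yaw])
def delta(p,R,q,S):
    return R.inv().apply(q-p),(R.inv()*S).as_rotvec()
C=np.array([.494,.072]); OFF=np.radians(115)
def orbit(phi_deg,r,z,off=OFF):
    f=np.radians(phi_deg); return goal(C[0]+r*np.cos(f),C[1]+r*np.sin(f),z,f+off)
def path(p,R,q,S,n):
    """n equal rows, straight line; tool-frame rows"""
    w=(R.inv()*S).as_rotvec(); rows=[]
    for i in range(n):
        Ri=R*Ro.from_rotvec(w*i/n); rows.append((Ri.inv().apply((q-p)/n),w/n))
    return rows
def show(rows):
    for t,w in rows: print("t",np.round(t,4).tolist(),"w",np.round(w,3).tolist())
E
python3 - <<'E'
from h import *
p,R=pose(); show(path(p,R,*orbit(-65,.1,.236),12))
E
```

```text
t [-0.0434, -0.0433, 0.0001] w [-0.0, 0.0, 0.166]
t [-0.0499, -0.0355, 0.0001] w [-0.0, 0.0, 0.166]
t [-0.0551, -0.0268, 0.0001] w [-0.0, 0.0, 0.166]
t [-0.0588, -0.0173, 0.0001] w [-0.0, 0.0, 0.166]
t [-0.0608, -0.0074, 0.0001] w [-0.0, 0.0, 0.166]
t [-0.0612, 0.0027, 0.0001] w [-0.0, 0.0, 0.166]
t [-0.0599, 0.0128, 0.0001] w [-0.0, 0.0, 0.166]
t [-0.057, 0.0225, 0.0001] w [-0.0, 0.0, 0.166]
t [-0.0525, 0.0316, 0.0001] w [-0.0, 0.0, 0.166]
t [-0.0466, 0.0398, 0.0001] w [-0.0, 0.0, 0.166]
t [-0.0393, 0.047, 0.0001] w [-0.0, 0.0, 0.166]
t [-0.0311, 0.0528, 0.0001] w [-0.0, 0.0, 0.166]
```

Request:
play_rows([
  {"tx":-0.0434,"ty":-0.0433,"az":0.166},
  {"tx":-0.0499,"ty":-0.0355,"az":0.166},
  {"tx":-0.0551,"ty":-0.0268,"az":0.166},
  {"tx":-0.0588,"ty":-0.0173,"az":0.166},
  {"tx":-0.0608,"ty":-0.0074,"az":0.166},
  {"tx":-0.0612,"ty":0.0027,"az":0.166},
  {"tx":-0.0599,"ty":0.0128,"az":0.166},
  {"tx":-0.057,"ty":0.0225,"az":0.166},
  {"tx":-0.0525,"ty":0.0316,"az":0.166},
  {"tx":-0.0466,"ty":0.0398,"az":0.166},
  {"tx":-0.0393,"ty":0.047,"az":0.166},
  {"tx":-0.0311,"ty":0.0528,"az":0.166},
], gripper=-1, grip_force=20)

```text
validation failed for argument at $.ta...
```

Run:
```python
from h import *
s=sense(); print({k:np.round(v,3).tolist() for k,v in s.items() if k in("time","joint_positions","joint_vel","ee_pos","tcp_rot","width","ft_force")})
for n in ["wrist","scene"]: cv2.imwrite(f"pics/{n}1.png",cv2.cvtColor(viewer.grab_frame(n),cv2.COLOR_RGB2BGR))
s=sense();print(s["ee_pos"],s["tcp_rot"])
```

```text
{'time': 0.15, 'joint_positions': [-1.318, 0.616, -0.013, 1.424, 0.008, 1.103, -0.04], 'joint_vel': [-0.0, -0.002, -0.001, -0.004, 0.001, -0.0, 0.001], 'ee_pos': [0.179, 0.624, 0.237], 'tcp_rot': [-3.14, 0.0, 2.862], 'ft_force': [-1.338, 0.509, 0.329], 'width': 0.093}
[0.17938083 0.6243921  0.2370744 ] [-3.14034721e+00  7.70262830e-06  2.86182848e+00]
```

View pics/wrist1.png

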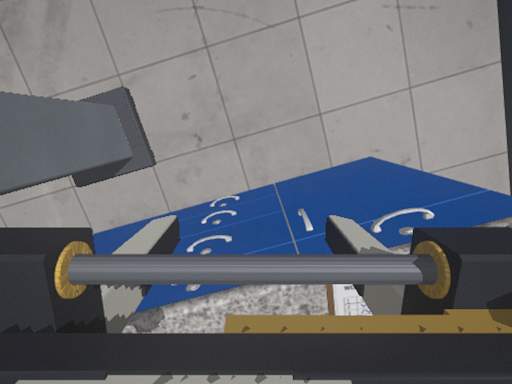

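View pics/scene1.png

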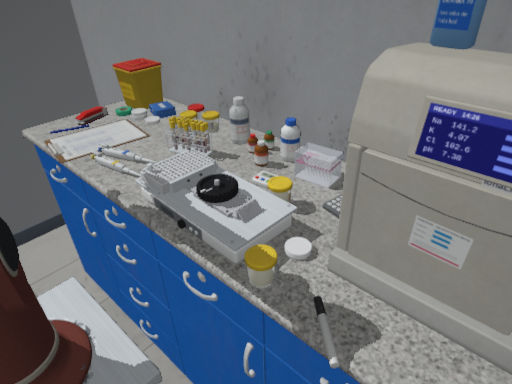

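Request:
play_rows([
  {"tx":-0.043,"ty":-0.043,"tz":0,"ax":0,"ay":0,"az":0.166},
  {"tx":-0.05,"ty":-0.0355,"tz":0,"ax":0,"ay":0,"az":0.166},
  {"tx":-0.055,"ty":-0.027,"tz":0,"ax":0,"ay":0,"az":0.166},
  {"tx":-0.059,"ty":-0.017,"tz":0,"ax":0,"ay":0,"az":0.166},
  {"tx":-0.061,"ty":-0.0075,"tz":0,"ax":0,"ay":0,"az":0.166},
  {"tx":-0.061,"ty":0.0025,"tz":0,"ax":0,"ay":0,"az":0.166},
  {"tx":-0.06,"ty":0.013,"tz":0,"ax":0,"ay":0,"az":0.166},
  {"tx":-0.057,"ty":0.0225,"tz":0,"ax":0,"ay":0,"az":0.166},
  {"tx":-0.0525,"ty":0.0315,"tz":0,"ax":0,"ay":0,"az":0.166},
  {"tx":-0.0465,"ty":0.04,"tz":0,"ax":0,"ay":0,"az":0.166},
  {"tx":-0.039,"ty":0.047,"tz":0,"ax":0,"ay":0,"az":0.166},
  {"tx":-0.031,"ty":0.053,"tz":0,"ax":0,"ay":0,"az":0.166},
], gripper=-1, grip_force=20)

```text
time: 1.75
ee_pos: [0.5368, -0.0194, 0.2378]
tcp_rot: [-3.142, -0.001, 0.865]
ft_force: [0.2, 0.4, 0.6]
width: 0.0005
```

Run:
```python
from h import *
for n in ["wrist","top"]:
    if n=="wrist":
        c=viewer.get_calibration(n); np.save("cw1.npy",c,allow_pickle=True)
    cv2.imwrite(f"pics/{n}2.png",cv2.cvtColor(viewer.grab_frame(n),cv2.COLOR_RGB2BGR))
s=sense();print(s["ee_pos"],s["tcp_rot"],s["joint_positions"])
```

```text
[ 0.5379519  -0.02650404  0.23832189] [3.13446556e+00 2.76110409e-03 8.56567938e-01] [-0.39157014  0.49293196  0.60357106  1.76269533 -0.32131459  0.98226164
 -0.37854541]
```

View pics/wrist2.png

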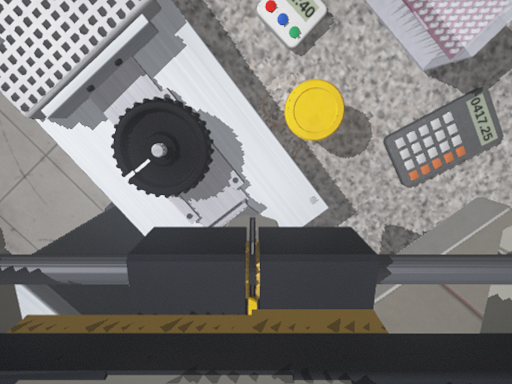

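View pics/top2.png

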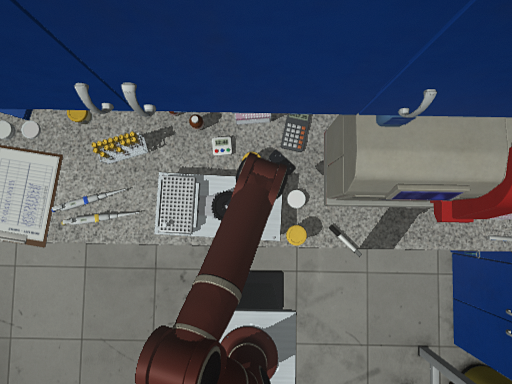

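Run:
```python
from h import *
c=np.load("cw1.npy",allow_pickle=True).item()
p,R=pose()
for n,o in [("tcp",[0,0,0]),("tip",[0,0,.019]),("c1",[.0075,.0175,.019]),("c2",[.0075,-.0175,.019]),("c3",[-.0075,.0175,.019]),("b",[0,0,-.065])]: print(n,proj("wrist",p+R.apply(o),c))
t=cv2.imread("pics/wrist2.png")
m=(t.max(2)<60).astype(np.uint8); m[:80]=0; m[205:]=0; m[:,:100]=0;m[:,222:]=0
m=cv2.morphologyEx(m,cv2.MORPH_OPEN,np.ones((5,5)))
cs,_=cv2.findContours(m,cv2.RETR_EXTERNAL,cv2.CHAIN_APPROX_NONE); k=max(cs,key=cv2.contourArea)
h=cv2.convexHull(k)[:,0].astype(float)
W=np.array([cast("wrist",u,v,.1,c)[:2] for u,v in h])
cc,r=cv2.minEnclosingCircle(W.astype(np.float32)*1000); print("ring",cc,r)
for q in [(159,150),(124,178),(153,160)]: print(cast("wrist",*q,.105,c))
# platform corner & catch
for q in [(328,207)]: print("corner",cast("wrist",*q,.066,c))
cv2.drawContours(t,[k],-1,(0,0,255),1); cv2.imwrite("pics/w2z.png",cv2.resize(t[60:260,80:400],None,fx=2.5,fy=2.5))
```

```text
tcp [259.5149616  249.63358419]
tip [258.98624769 236.52173703]
c1 [286.97898977 225.71476155]
c2 [231.38106439 225.07445358]
c3 [286.0815089  247.75756662]
b [262.87909752 333.06251366]
ring (496.12713623046875, 67.41146850585938) 46.87106704711914
[0.49235873 0.07012769 0.105     ]
[0.44492088 0.07312528 0.105     ]
[0.48066609 0.06693767 0.105     ]
corner [ 0.58601251 -0.10313757  0.066     ]
```

View pics/w2z.png

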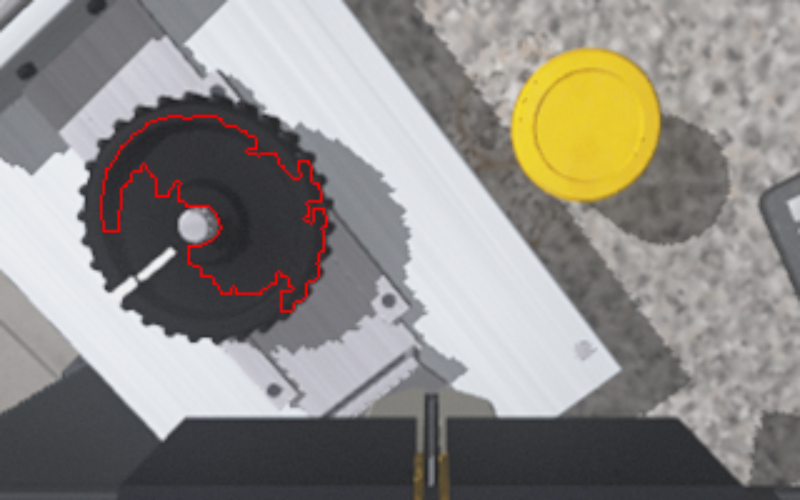

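Run:
```python
from h import *
p,R=pose();c=viewer.get_calibration("wrist"); t=cv2.cvtColor(viewer.grab_frame("wrist"),cv2.COLOR_RGB2BGR)
p2,_=pose(); print(p,p2-p); np.save("cw2.npy",c,allow_pickle=True); cv2.imwrite("pics/wrist3.png",t)
for n,o in [("tcp",[0,0,0]),("c1",[.0075,.0175,.019]),("c2",[.0075,-.0175,.019]),("c3",[-.0075,.0175,.019])]: print(n,proj("wrist",p+R.apply(o),c))
g=t.max(2); m=((g<75)).astype(np.uint8); m[:75]=0; m[210:]=0; m[:,:90]=0;m[:,240:]=0
# neutral black vs. shadows: keep g<62 & fill
for th in (60,68,75):
  m2=((g<th)&(m>0)).astype(np.uint8); m2=cv2.morphologyEx(m2,cv2.MORPH_CLOSE,np.ones((5,5)))
  cs,_=cv2.findContours(m2,cv2.RETR_EXTERNAL,cv2.CHAIN_APPROX_NONE); k=max(cs,key=cv2.contourArea)
  W=np.array([cast("wrist",u,v,.1,c)[:2] for u,v in k[:,0].astype(float)])
  cc,r=cv2.minEnclosingCircle(W.astype(np.float32)*1000); print(th,cv2.boundingRect(k),"ring",cc,r,W.min(0),W.max(0))
cv2.drawContours(t,[k],-1,(0,0,255),1); cv2.imwrite("pics/w3z.png",cv2.resize(t[60:260,80:400],None,fx=2.5,fy=2.5))
```

```text
[ 0.5379519  -0.02650404  0.23832189] [-0.00133583  0.00431887 -0.0005892 ]
tcp [249.91485405 241.71599831]
c1 [278.06567486 218.08134468]
c2 [222.26846513 218.0408765 ]
c3 [277.53869901 240.30955251]
60 (104, 93, 103, 100) ring (494.1734924316406, 69.88056945800781) 51.611324310302734 [0.44355032 0.01986626] [0.54554513 0.12005937]
68 (104, 93, 103, 100) ring (494.0088195800781, 69.29853820800781) 51.665443420410156 [0.44355032 0.01986626] [0.54554513 0.12005937]
75 (104, 93, 103, 100) ring (494.0088195800781, 69.29853820800781) 51.665443420410156 [0.44276865 0.01986626] [0.54554513 0.12005937]
```

View pics/w3z.png

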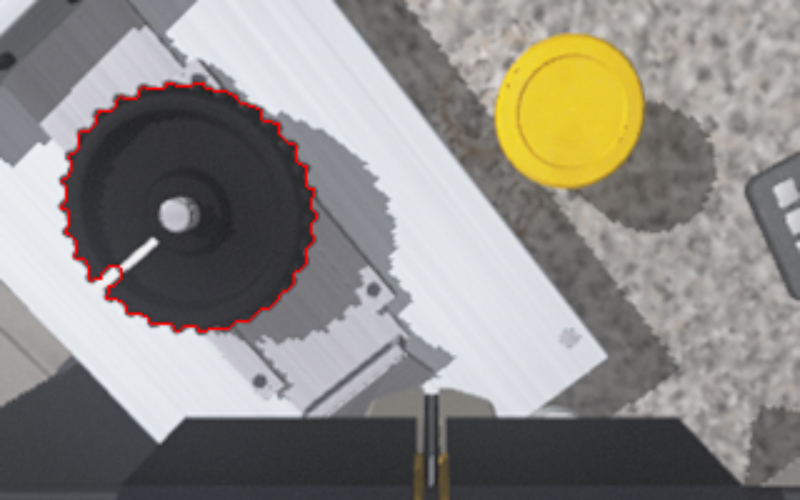

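```bash
sed -i 's/^C=.*/C=np.array([.494,.071]); OFF=np.radians(110)/' h.py
python3 - <<'E'
from h import *
p,R=pose(); print(sense()["time"],p,R.as_euler("xyz")); q,S=orbit(-50,.085,.16); show(path(p,R,q,S,3)); print(q,S.as_euler("xyz"))
E
```

```text
1.9 [ 0.53661608 -0.02218517  0.2377327 ] [3.13923975e+00 1.56648555e-03 8.63194857e-01]
t [0.0098, -0.0031, 0.0259] w [0.001, 0.001, -0.061]
t [0.0099, -0.0025, 0.0259] w [0.001, 0.001, -0.061]
t [0.01, -0.0018, 0.0259] w [0.001, 0.001, -0.061]
[0.54863695 0.00588622 0.16      ] [3.14159265e+00 2.22044605e-16 1.04719755e+00]
```

Request:
play_rows([
  {"tx":0.01,"ty":-0.003,"tz":0.026,"ax":0,"ay":0,"az":-0.06},
  {"tx":0.01,"ty":-0.0025,"tz":0.026,"ax":0,"ay":0,"az":-0.06},
  {"tx":0.01,"ty":-0.002,"tz":0.026,"ax":0,"ay":0,"az":-0.06},
  {"tx":0,"ty":0,"tz":0.02,"ax":0,"ay":0,"az":0},
  {"tx":0,"ty":0,"tz":0,"ax":0,"ay":0,"az":0},
  {"tx":0,"ty":0,"tz":0,"ax":0,"ay":0,"az":0},
])

```text
time: 2.65
ee_pos: [0.5481, 0.0112, 0.1404]
tcp_rot: [3.141, -0.001, 1.051]
ft_force: [0.5, 0.2, -0.1]
width: 0.0005
```

Run:
```python
from h import *
p,R=pose(); print(sense()["time"],p,R.as_euler("xyz"))
c=viewer.get_calibration("wrist"); t=cv2.cvtColor(viewer.grab_frame("wrist"),cv2.COLOR_RGB2BGR); cv2.imwrite("pics/wrist4.png",t)
c2=viewer.get_calibration("wrist"); print(np.array(c2["t"])-c["t"])
cv2.imwrite("pics/w4z.png",cv2.resize(t[60:260,80:400],None,fx=2.5,fy=2.5,interpolation=cv2.INTER_CUBIC))
p,R=pose(); print(p,R.as_euler("xyz"))
q,S=orbit(-50,.085,.102); print(delta(p,R,q,S))
for o in([0,0,.019],[0,-.0175,.019],[0,.0175,.019]): print(proj("wrist",p+R.apply(o),c2))
```

```text
2.65 [0.5480906  0.01120235 0.14041205] [ 3.14096732e+00 -9.24456463e-04  1.05119392e+00]
[-0.00033053  0.00015232 -0.00011362]
[0.54832189 0.01089539 0.14066314] [ 3.14029773e+00 -1.15636556e-03  1.05072772e+00]
(array([-0.00423502,  0.0027126 ,  0.03866181]), array([ 0.00129288, -0.00115865,  0.00352942]))
[250.16949716 228.93971741]
[222.54549961 228.91853726]
[277.79856281 228.96090145]
```

View pics/w4z.png

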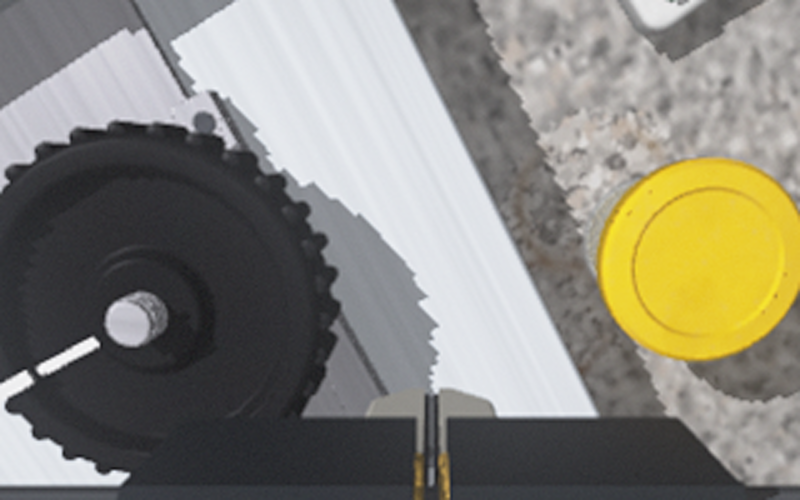

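Request:
play_rows([
  {"tx":-0.004,"ty":0.003,"tz":0.013,"ax":0,"ay":0,"az":0},
  {"tx":0,"ty":0,"tz":0.015,"ax":0,"ay":0,"az":0},
  {"tx":0,"ty":0,"tz":0.01,"ax":0,"ay":0,"az":0},
  {"tx":0,"ty":0,"tz":0,"ax":0,"ay":0,"az":0},
])

```text
time: 3.2
ee_pos: [0.5476, 0.0055, 0.1004]
tcp_rot: [-3.139, 0.001, 1.05]
ft_force: [0.1, -0.1, -0.1]
width: 0.0004
```

```bash
cat >> h.py <<'E'
def st():
    s=sense(); p=s["ee_pos"]; d=p[:2]-C; 
    print("t",round(s["time"],2),"p",np.round(p,4),"yaw",round(np.degrees(s["tcp_rot"][2]),1),"r",round(np.hypot(*d),4),"phi",round(np.degrees(np.arctan2(d[1],d[0])),1),"F",np.round(s["ft_force"],1),"j7",round(s["joint_positions"][6],2),"q",np.round(s["joint_positions"],2))
E
python3 - <<'E'
from h import *
st(); p,R=pose(); q,S=orbit(-50,.068,.102); print(delta(p,R,q,S))
d=np.radians(.18*180/np.pi)
# stroke row in tool frame
q0,S0=orbit(-50,.0665,.102); q1,S1=orbit(-50+np.degrees(.18),.0665,.102); print("stroke",delta(q0,S0,q1,S1))
q0,S0=orbit(50,.075,.102); q1,S1=orbit(50-np.degrees(.18),.075,.102); print("return",delta(q0,S0,q1,S1))
E
```

```text
t 3.2 p [0.5476 0.0055 0.1004] yaw 60.1 r 0.0846 phi -50.7 F [ 0.1 -0.1 -0.1] j7 -0.16 q [-0.32  0.67  0.43  1.88 -0.42  0.69 -0.16]
(array([ 0.00667677, -0.01525927, -0.001606  ]), array([-0.0023852 ,  0.00139584,  0.00252714]))
stroke (array([1.15549437e-02, 3.06230889e-03, 3.75024678e-19]), array([ 0.00000000e+00,  2.20436424e-17, -1.80000000e-01]))
return (array([-1.22030240e-02, -5.73102623e-03, -7.01848292e-19]), array([-2.46852148e-32, -2.20436424e-17,  1.80000000e-01]))
```

Request:
play_rows([
  {"tx":0.0025,"ty":-0.006,"tz":-0.001,"ax":0,"ay":0,"az":0},
  {"tx":0.0025,"ty":-0.006,"tz":0,"ax":0,"ay":0,"az":0},
  {"tx":0.001,"ty":-0.0025,"tz":0,"ax":0,"ay":0,"az":0},
  {"tx":0,"ty":0,"tz":0,"ax":0,"ay":0,"az":0},
])

```text
time: 3.7
ee_pos: [0.5388, 0.0183, 0.1029]
tcp_rot: [3.141, -0.0, 1.051]
ft_force: [0.5, 0.3, 0.2]
width: 0.0005
```

Run:
```python
from h import *
st();  t=cv2.cvtColor(viewer.grab_frame("wrist"),cv2.COLOR_RGB2BGR)
cv2.imwrite("pics/w5z.png",cv2.resize(t[100:260,130:380],None,fx=3,fy=3,interpolation=cv2.INTER_CUBIC)); st()
```

```text
t 3.7 p [0.5388 0.0183 0.1029] yaw 60.2 r 0.0692 phi -49.6 F [0.5 0.3 0.2] j7 -0.18 q [-0.35  0.66  0.44  1.9  -0.43  0.67 -0.18]
t 3.75 p [0.5389 0.018  0.1029] yaw 60.2 r 0.0695 phi -49.7 F [0.1 0.3 0. ] j7 -0.18 q [-0.35  0.66  0.44  1.9  -0.43  0.67 -0.18]
```

View pics/w5z.png

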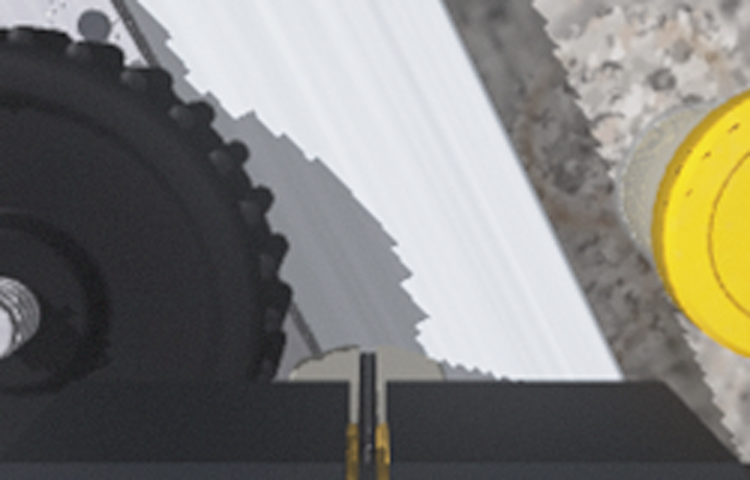

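Request:
play_rows([
  {"tx":0.001,"ty":-0.003,"tz":0,"ax":0,"ay":0,"az":0},
  {"tx":0,"ty":0,"tz":0,"ax":0,"ay":0,"az":0},
  {"tx":0.0115,"ty":0.003,"tz":0,"ax":0,"ay":0,"az":-0.18},
  {"tx":0.0115,"ty":0.003,"tz":0,"ax":0,"ay":0,"az":-0.18},
])

```text
time: 4.25
ee_pos: [0.5519, 0.0384, 0.1026]
tcp_rot: [-3.141, 0.0, 1.415]
ft_force: [-0.7, 0.1, 0.5]
width: 0.0004
```

Run:
```python
from h import *
st();  t=cv2.cvtColor(viewer.grab_frame("wrist"),cv2.COLOR_RGB2BGR)
cv2.imwrite("pics/w6z.png",cv2.resize(t[100:260,130:380],None,fx=3,fy=3,interpolation=cv2.INTER_CUBIC)); st()
```

```text
t 4.25 p [0.5519 0.0384 0.1026] yaw 81.1 r 0.0665 phi -29.3 F [-0.7  0.1  0.5] j7 0.05 q [-0.32  0.66  0.34  1.86 -0.33  0.68  0.05]
t 4.3 p [0.5528 0.0405 0.1027] yaw 81.4 r 0.0663 phi -27.4 F [1.  1.9 0.4] j7 0.05 q [-0.32  0.66  0.33  1.86 -0.33  0.68  0.05]
```

View pics/w6z.png

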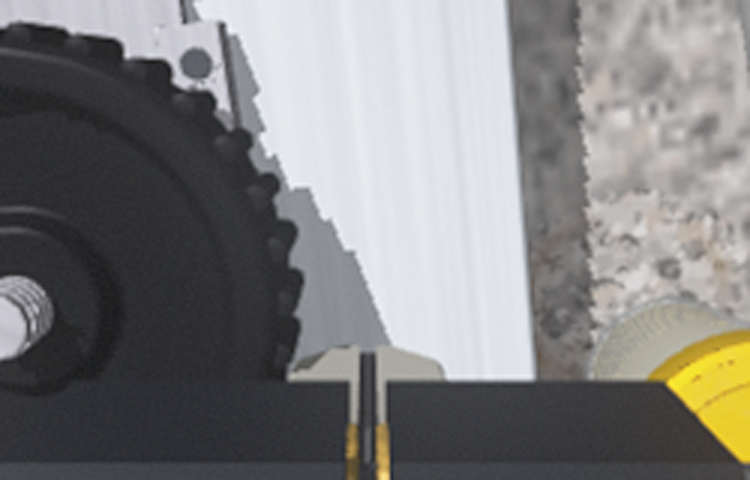

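Request:
play_rows([
  {"tx":0.001,"ty":-0.0025,"tz":0,"ax":0,"ay":0,"az":0},
  {"tx":0.011,"ty":0.003,"tz":0,"ax":0,"ay":0,"az":-0.18},
  {"tx":0.011,"ty":0.003,"tz":0,"ax":0,"ay":0,"az":-0.18},
  {"tx":0.011,"ty":0.003,"tz":0,"ax":0,"ay":0,"az":-0.18},
])

```text
time: 4.8
ee_pos: [0.558, 0.0698, 0.1028]
tcp_rot: [-3.141, 0.004, 1.951]
ft_force: [0.9, -3.2, 0.3]
width: 0.0005
```

Run:
```python
from h import *
st();  t=cv2.cvtColor(viewer.grab_frame("wrist"),cv2.COLOR_RGB2BGR)
cv2.imwrite("pics/w7z.png",cv2.resize(t[0:260,0:380],None,fx=2,fy=2,interpolation=cv2.INTER_CUBIC)); st()
```

```text
t 4.8 p [0.558  0.0698 0.1028] yaw 111.8 r 0.0641 phi -1.0 F [ 0.9 -3.2  0.3] j7 0.39 q [-0.29  0.65  0.19  1.83 -0.18  0.67  0.39]
t 4.85 p [0.5579 0.0721 0.1028] yaw 112.1 r 0.0639 phi 1.0 F [ 0.5 -1.7  1. ] j7 0.39 q [-0.29  0.65  0.19  1.83 -0.18  0.67  0.39]
```

View pics/w7z.png

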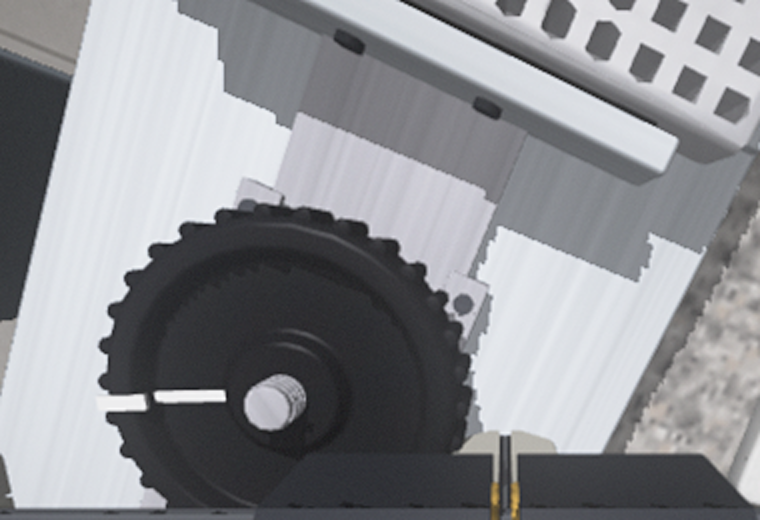

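Request:
play_rows([
  {"tx":0.011,"ty":0.003,"tz":0,"ax":0,"ay":0,"az":-0.18},
  {"tx":0.011,"ty":0.003,"tz":0,"ax":0,"ay":0,"az":-0.18},
  {"tx":0.011,"ty":0.003,"tz":0,"ax":0,"ay":0,"az":-0.18},
  {"tx":0.011,"ty":0.003,"tz":0,"ax":0,"ay":0,"az":-0.18},
  {"tx":0.011,"ty":0.003,"tz":0,"ax":0,"ay":0,"az":-0.18},
  {"tx":0.011,"ty":0.003,"tz":0,"ax":0,"ay":0,"az":-0.18},
])

```text
time: 5.6
ee_pos: [0.5252, 0.1277, 0.1034]
tcp_rot: [3.14, 0.006, 3.03]
ft_force: [3.7, 0.1, 0.7]
width: 0.0003
```

```bash
cat >> h.py <<'E'
def line(tag,z=.107):
    c=viewer.get_calibration("wrist"); f=viewer.grab_frame("wrist"); cv2.imwrite(f"pics/{tag}.png",cv2.cvtColor(f,cv2.COLOR_RGB2BGR))
    v,u=np.nonzero(f.min(2)>150)
    W=np.array([cast("wrist",a,b,z,c)[:2] for a,b in zip(u,v)])-C
    r=np.hypot(*W.T); k=(r>.022)&(r<.043); W=W[k]
    d=W.mean(0); print("line",k.sum(),"angle",np.degrees(np.arctan2(d[1],d[0]))%360, "turned",(np.degrees(np.arctan2(d[1],d[0]))-177.8)%360,"spread",np.degrees(np.std(np.arctan2(W@[-d[1],d[0]],W@d))))
E
python3 - <<'E'
from h import *
st();line("a1")
E
```

```text
t 5.6 p [0.5252 0.1277 0.1034] yaw 173.6 r 0.0647 phi 61.2 F [3.7 0.1 0.7] j7 1.07 q [-0.21  0.62 -0.11  1.89  0.11  0.63  1.07]
line 241 angle 260.15999100446555 turned 82.35999100446554 spread 2.8484956359043943
```

View pics/a1.png

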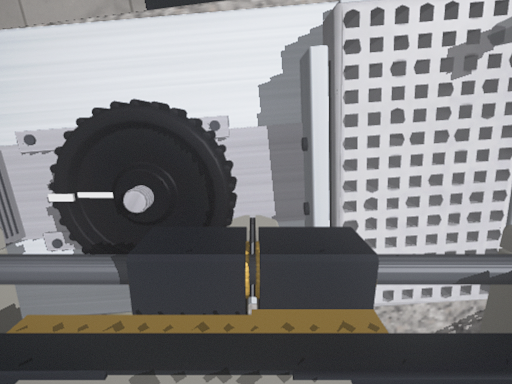

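Request:
play_rows([
  {"tx":-0.002,"ty":0.006,"tz":0,"ax":0,"ay":0,"az":0},
  {"tx":-0.0115,"ty":-0.0054,"tz":0,"ax":0,"ay":0,"az":0.18},
  {"tx":-0.0115,"ty":-0.0054,"tz":0,"ax":0,"ay":0,"az":0.18},
  {"tx":-0.0115,"ty":-0.0054,"tz":0,"ax":0,"ay":0,"az":0.18},
  {"tx":-0.0115,"ty":-0.0054,"tz":0,"ax":0,"ay":0,"az":0.18},
  {"tx":-0.0115,"ty":-0.0054,"tz":0,"ax":0,"ay":0,"az":0.18},
  {"tx":-0.0115,"ty":-0.0054,"tz":0,"ax":0,"ay":0,"az":0.18},
  {"tx":-0.0115,"ty":-0.0054,"tz":0,"ax":0,"ay":0,"az":0.18},
  {"tx":-0.0115,"ty":-0.0054,"tz":0,"ax":0,"ay":0,"az":0.18},
  {"tx":-0.0115,"ty":-0.0054,"tz":0,"ax":0,"ay":0,"az":0.18},
  {"tx":-0.0115,"ty":-0.0054,"tz":0,"ax":0,"ay":0,"az":0.18},
  {"tx":-0.0115,"ty":-0.0054,"tz":0,"ax":0,"ay":0,"az":0.18},
])

```text
time: 7.15
ee_pos: [0.5389, 0.0163, 0.1023]
tcp_rot: [-3.14, 0.001, 1.039]
ft_force: [0.0, -0.4, -0.1]
width: 0.0009
```

Run:
```python
from h import *
st();line("a2"); st(); p,R=pose(); print(delta(p,R,*orbit(-52,.0638,.103)))
```

```text
t 7.15 p [0.5389 0.0163 0.1023] yaw 59.5 r 0.0708 phi -50.6 F [ 0.  -0.4 -0.1] j7 -0.19 q [-0.35  0.66  0.44  1.9  -0.43  0.68 -0.19]
line 43 angle 223.13580838868683 turned 45.335808388686814 spread 5.890102235719708
t 7.2 p [0.5374 0.0148 0.1022] yaw 59.2 r 0.071 phi -52.3 F [-0.8 -0.7  0.2] j7 -0.19 q [-0.35  0.66  0.44  1.9  -0.43  0.68 -0.19]
(array([ 0.00296406, -0.00656134, -0.00082849]), array([-0.00280109,  0.00263944,  0.02089975]))
```

Request:
play_rows([
  {"tx":0.003,"ty":-0.0065,"tz":0,"ax":0,"ay":0,"az":0},
  {"tx":0.011,"ty":0.003,"tz":0,"ax":0,"ay":0,"az":-0.18},
  {"tx":0.011,"ty":0.003,"tz":0,"ax":0,"ay":0,"az":-0.18},
  {"tx":0.011,"ty":0.003,"tz":0,"ax":0,"ay":0,"az":-0.18},
  {"tx":0.011,"ty":0.003,"tz":0,"ax":0,"ay":0,"az":-0.18},
  {"tx":0.011,"ty":0.003,"tz":0,"ax":0,"ay":0,"az":-0.18},
  {"tx":0.011,"ty":0.003,"tz":0,"ax":0,"ay":0,"az":-0.18},
  {"tx":0.011,"ty":0.003,"tz":0,"ax":0,"ay":0,"az":-0.18},
  {"tx":0.011,"ty":0.003,"tz":0,"ax":0,"ay":0,"az":-0.18},
  {"tx":0.011,"ty":0.003,"tz":0,"ax":0,"ay":0,"az":-0.18},
  {"tx":0.011,"ty":0.003,"tz":0,"ax":0,"ay":0,"az":-0.18},
  {"tx":0.011,"ty":0.003,"tz":0,"ax":0,"ay":0,"az":-0.18},
])

```text
time: 8.7
ee_pos: [0.5255, 0.1282, 0.1032]
tcp_rot: [3.141, 0.004, 3.037]
ft_force: [3.0, -2.2, -0.5]
width: 0.0001
```

Run:
```python
from h import *
st();line("a3"); st()
```

```text
t 8.7 p [0.5255 0.1282 0.1032] yaw 174.0 r 0.0653 phi 61.1 F [ 3.  -2.2 -0.5] j7 1.08 q [-0.21  0.62 -0.11  1.89  0.11  0.63  1.08]
line 0 angle nan turned nan spread nan
t 8.75 p [0.5237 0.1291 0.1031] yaw 174.3 r 0.0653 phi 62.9 F [ 1.  -0.6 -0.1] j7 1.08 q [-0.21  0.62 -0.12  1.89  0.11  0.63  1.08]h.py:34: RuntimeWarning: Mean of empty slice.
  d=W.mean(0); print("line",k.sum(),"angle",np.degrees(np.arctan2(d[1],d[0]))%360, "turned",(np.degrees(np.arctan2(d[1],d[0]))-177.8)%360,"spread",np.degrees(np.std(np.arctan2(W@[-d[1],d[0]],W@d))))
  ret = um.true_divide(
  ret = _var(a, axis=axis, dtype=dtype, out=out, ddof=ddof,
  arrmean = um.true_divide(arrmean, div, out=arrmean,
  ret = ret.dtype.type(ret / rcount)
```

View pics/a3.png

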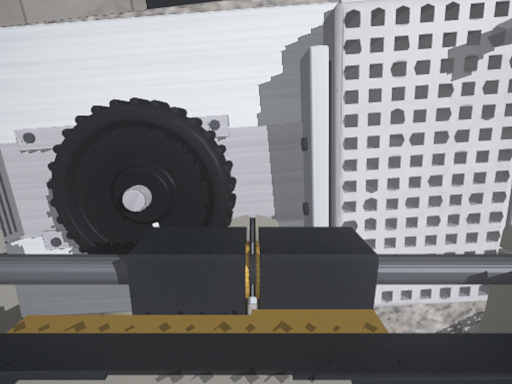

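Request:
play_rows([
  {"tx":-0.002,"ty":0.006,"tz":0,"ax":0,"ay":0,"az":0},
  {"tx":-0.0115,"ty":-0.0054,"tz":0,"ax":0,"ay":0,"az":0.18},
  {"tx":-0.0115,"ty":-0.0054,"tz":0,"ax":0,"ay":0,"az":0.18},
  {"tx":-0.0115,"ty":-0.0054,"tz":0,"ax":0,"ay":0,"az":0.18},
  {"tx":-0.0115,"ty":-0.0054,"tz":0,"ax":0,"ay":0,"az":0.18},
  {"tx":-0.0115,"ty":-0.0054,"tz":0,"ax":0,"ay":0,"az":0.18},
  {"tx":-0.0115,"ty":-0.0054,"tz":0,"ax":0,"ay":0,"az":0.18},
  {"tx":-0.0115,"ty":-0.0054,"tz":0,"ax":0,"ay":0,"az":0.18},
  {"tx":-0.0115,"ty":-0.0054,"tz":0,"ax":0,"ay":0,"az":0.18},
  {"tx":-0.0115,"ty":-0.0054,"tz":0,"ax":0,"ay":0,"az":0.18},
  {"tx":-0.0115,"ty":-0.0054,"tz":0,"ax":0,"ay":0,"az":0.18},
  {"tx":-0.0115,"ty":-0.0054,"tz":0,"ax":0,"ay":0,"az":0.18},
])

```text
time: 10.25
ee_pos: [0.5405, 0.0169, 0.1024]
tcp_rot: [-3.141, -0.001, 1.042]
ft_force: [0.8, 0.5, -0.7]
width: 0.0006
```

Run:
```python
from h import *
st();line("a4"); st(); p,R=pose(); print(delta(p,R,*orbit(-52,.0638,.104)))
```

```text
t 10.25 p [0.5405 0.0169 0.1024] yaw 59.7 r 0.0713 phi -49.3 F [ 0.8  0.5 -0.7] j7 -0.18 q [-0.35  0.66  0.44  1.9  -0.43  0.68 -0.18]
line 347 angle 3.0373098299941574 turned 185.23730982999416 spread 54.44290749264273
t 10.3 p [0.539  0.0154 0.1023] yaw 59.4 r 0.0715 phi -51.0 F [-0.1 -1.1  0.2] j7 -0.19 q [-0.35  0.66  0.44  1.9  -0.43  0.68 -0.19]
(array([ 0.00164702, -0.00759448, -0.00165119]), array([-0.00196725,  0.00141961,  0.02455962]))
```

View pics/a4.png

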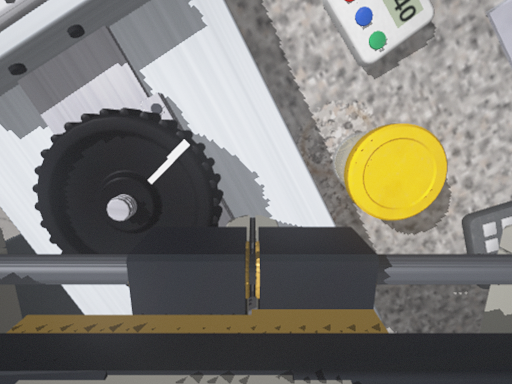

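Request:
play_rows([
  {"tx":0.002,"ty":-0.0075,"tz":-0.001,"ax":0,"ay":0,"az":0},
  {"tx":0.011,"ty":0.003,"tz":0,"ax":0,"ay":0,"az":-0.18},
  {"tx":0.011,"ty":0.003,"tz":0,"ax":0,"ay":0,"az":-0.18},
  {"tx":0.011,"ty":0.003,"tz":0,"ax":0,"ay":0,"az":-0.18},
  {"tx":0.011,"ty":0.003,"tz":0,"ax":0,"ay":0,"az":-0.18},
  {"tx":0.011,"ty":0.003,"tz":0,"ax":0,"ay":0,"az":-0.18},
  {"tx":0.011,"ty":0.003,"tz":0,"ax":0,"ay":0,"az":-0.18},
  {"tx":0.011,"ty":0.003,"tz":0,"ax":0,"ay":0,"az":-0.18},
  {"tx":0.011,"ty":0.003,"tz":0,"ax":0,"ay":0,"az":-0.18},
  {"tx":0.011,"ty":0.003,"tz":0,"ax":0,"ay":0,"az":-0.18},
  {"tx":0.011,"ty":0.003,"tz":0,"ax":0,"ay":0,"az":-0.18},
  {"tx":0.011,"ty":0.003,"tz":0,"ax":0,"ay":0,"az":-0.18},
])

```text
time: 11.8
ee_pos: [0.5251, 0.1278, 0.1044]
tcp_rot: [3.14, 0.005, 3.038]
ft_force: [2.0, -1.6, -1.3]
width: 0.0006
```

```bash
cat >> h.py <<'E'
def line(tag,z=.108):
    c=viewer.get_calibration("wrist"); f=viewer.grab_frame("wrist"); cv2.imwrite(f"pics/{tag}.png",cv2.cvtColor(f,cv2.COLOR_RGB2BGR))
    n,lab,sts,_=cv2.connectedComponentsWithStats((f.min(2)>150).astype(np.uint8))
    for i in range(1,n):
        if not 30<sts[i,4]<900: continue
        v,u=np.nonzero(lab==i); W=np.array([cast("wrist",a,b,z,c)[:2] for a,b in zip(u,v)])-C
        m=W.mean(0); e,E=np.linalg.eigh(np.cov(W.T)); d=E[:,1]; d=d*np.sign(d@m)
        if .025<np.hypot(*m)<.045 and e[1]>8*e[0]:
            for nm,a in(("centroid",m),("axis",d)):
                g=np.degrees(np.arctan2(a[1],a[0])); print(nm,"n",sts[i,4],"angle",round(g%360,1),"turned mod 360",round((g-177.8)%360,1),"r",np.hypot(*m).round(4))
E
python3 - <<'E'
from h import *
st();line("a5",.1075); st()
E
```

```text
t 11.8 p [0.5251 0.1278 0.1044] yaw 174.1 r 0.0648 phi 61.3 F [ 2.  -1.6 -1.3] j7 1.08 q [-0.2   0.62 -0.12  1.89  0.11  0.63  1.08]
centroid n 232 angle 120.9 turned mod 360 303.1 r 0.0421
axis n 232 angle 120.7 turned mod 360 302.9 r 0.0421
centroid n 148 angle 121.7 turned mod 360 303.9 r 0.0257
axis n 148 angle 120.8 turned mod 360 303.0 r 0.0257
t 11.85 p [0.5233 0.1287 0.1043] yaw 174.4 r 0.0648 phi 63.1 F [ 2.1 -1.5 -0.7] j7 1.08 q [-0.2   0.62 -0.12  1.89  0.11  0.63  1.08]
```

Request:
play_rows([
  {"tx":-0.002,"ty":0.006,"tz":0,"ax":0,"ay":0,"az":0},
  {"tx":-0.0115,"ty":-0.0054,"tz":0,"ax":0,"ay":0,"az":0.18},
  {"tx":-0.0115,"ty":-0.0054,"tz":0,"ax":0,"ay":0,"az":0.18},
  {"tx":-0.0115,"ty":-0.0054,"tz":0,"ax":0,"ay":0,"az":0.18},
  {"tx":-0.0115,"ty":-0.0054,"tz":0,"ax":0,"ay":0,"az":0.18},
  {"tx":-0.0115,"ty":-0.0054,"tz":0,"ax":0,"ay":0,"az":0.18},
  {"tx":-0.0115,"ty":-0.0054,"tz":0,"ax":0,"ay":0,"az":0.18},
  {"tx":-0.0115,"ty":-0.0054,"tz":0,"ax":0,"ay":0,"az":0.18},
  {"tx":-0.0115,"ty":-0.0054,"tz":0,"ax":0,"ay":0,"az":0.18},
  {"tx":-0.0115,"ty":-0.0054,"tz":0,"ax":0,"ay":0,"az":0.18},
  {"tx":-0.0115,"ty":-0.0054,"tz":0,"ax":0,"ay":0,"az":0.18},
  {"tx":-0.0115,"ty":-0.0054,"tz":0,"ax":0,"ay":0,"az":0.18},
])

```text
time: 13.35
ee_pos: [0.54, 0.0163, 0.1035]
tcp_rot: [-3.141, -0.001, 1.043]
ft_force: [0.6, 0.3, 0.2]
width: 0.0005
```

Run:
```python
from h import *
st();line("a6",.1075); p,R=pose(); print(delta(p,R,*orbit(-52,.0638,.105)))
```

```text
t 13.35 p [0.54   0.0163 0.1035] yaw 59.7 r 0.0714 phi -50.0 F [0.6 0.3 0.2] j7 -0.18 q [-0.35  0.66  0.44  1.9  -0.43  0.68 -0.18]
(array([ 0.00250305, -0.00744868, -0.00160318]), array([-0.00184716,  0.00127449,  0.02502702]))
```

Request:
play_rows([
  {"tx":0.002,"ty":-0.0075,"tz":-0.001,"ax":0,"ay":0,"az":0},
  {"tx":0.011,"ty":0.003,"tz":0,"ax":0,"ay":0,"az":-0.18},
  {"tx":0.011,"ty":0.003,"tz":0,"ax":0,"ay":0,"az":-0.18},
  {"tx":0.011,"ty":0.003,"tz":0,"ax":0,"ay":0,"az":-0.18},
  {"tx":0.011,"ty":0.003,"tz":0,"ax":0,"ay":0,"az":-0.18},
  {"tx":0.011,"ty":0.003,"tz":0,"ax":0,"ay":0,"az":-0.18},
  {"tx":0.011,"ty":0.003,"tz":0,"ax":0,"ay":0,"az":-0.18},
  {"tx":0.011,"ty":0.003,"tz":0,"ax":0,"ay":0,"az":-0.18},
  {"tx":0.011,"ty":0.003,"tz":0,"ax":0,"ay":0,"az":-0.18},
  {"tx":0.011,"ty":0.003,"tz":0,"ax":0,"ay":0,"az":-0.18},
  {"tx":0.011,"ty":0.003,"tz":0,"ax":0,"ay":0,"az":-0.18},
  {"tx":0.011,"ty":0.003,"tz":0,"ax":0,"ay":0,"az":-0.18},
])

```text
time: 14.9
ee_pos: [0.5252, 0.1278, 0.1058]
tcp_rot: [3.139, 0.007, 3.039]
ft_force: [3.6, -0.5, 0.6]
width: 0.0003
```

Run:
```python
from h import *
st();line("a7",.1085); st()
```

```text
t 14.9 p [0.5252 0.1278 0.1058] yaw 174.1 r 0.0648 phi 61.2 F [ 3.6 -0.5  0.6] j7 1.08 q [-0.2   0.62 -0.12  1.89  0.11  0.63  1.08]
centroid n 231 angle 221.2 turned mod 360 43.4 r 0.0265
axis n 231 angle 227.0 turned mod 360 49.2 r 0.0265
t 14.95 p [0.5233 0.1287 0.1057] yaw 174.4 r 0.0647 phi 63.0 F [ 0.9 -0.3  1.6] j7 1.08 q [-0.2   0.62 -0.12  1.89  0.11  0.63  1.08]
```

Request:
play_rows([
  {"tx":-0.002,"ty":0.006,"tz":0,"ax":0,"ay":0,"az":0},
  {"tx":-0.0115,"ty":-0.0054,"tz":0,"ax":0,"ay":0,"az":0.18},
  {"tx":-0.0115,"ty":-0.0054,"tz":0,"ax":0,"ay":0,"az":0.18},
  {"tx":-0.0115,"ty":-0.0054,"tz":0,"ax":0,"ay":0,"az":0.18},
  {"tx":-0.0115,"ty":-0.0054,"tz":0,"ax":0,"ay":0,"az":0.18},
  {"tx":-0.0115,"ty":-0.0054,"tz":0,"ax":0,"ay":0,"az":0.18},
  {"tx":-0.0115,"ty":-0.0054,"tz":0,"ax":0,"ay":0,"az":0.18},
  {"tx":-0.0115,"ty":-0.0054,"tz":0,"ax":0,"ay":0,"az":0.18},
  {"tx":-0.0115,"ty":-0.0054,"tz":0,"ax":0,"ay":0,"az":0.18},
  {"tx":-0.0115,"ty":-0.0054,"tz":0,"ax":0,"ay":0,"az":0.18},
  {"tx":-0.0115,"ty":-0.0054,"tz":0,"ax":0,"ay":0,"az":0.18},
  {"tx":-0.0115,"ty":-0.0054,"tz":0,"ax":0,"ay":0,"az":0.18},
])

```text
time: 16.45
ee_pos: [0.539, 0.0154, 0.1043]
tcp_rot: [-3.14, -0.0, 1.043]
ft_force: [-0.7, 0.1, -1.2]
width: 0.0007
```

Run:
```python
from h import *
st(); p,R=pose(); print(delta(p,R,*orbit(-52,.0638,.106)))
```

```text
t 16.45 p [0.539  0.0154 0.1043] yaw 59.7 r 0.0715 phi -51.1 F [-0.7  0.1 -1.2] j7 -0.18 q [-0.35  0.66  0.44  1.9  -0.42  0.68 -0.18]
(array([ 0.00176958, -0.00760836, -0.00165408]), array([-0.0013918 , -0.00028921,  0.03027702]))
```

View pics/a7.png

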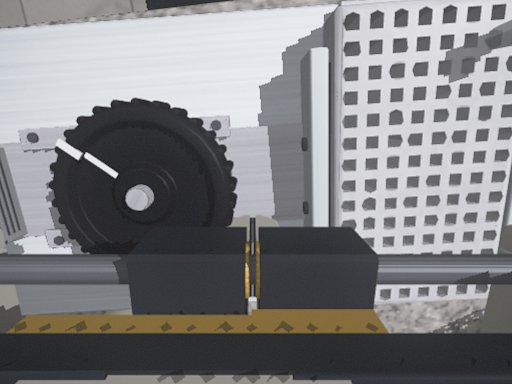

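Request:
play_rows([
  {"tx":0.002,"ty":-0.0075,"tz":-0.001,"ax":0,"ay":0,"az":0},
  {"tx":0.011,"ty":0.003,"tz":0,"ax":0,"ay":0,"az":-0.18},
  {"tx":0.011,"ty":0.003,"tz":0,"ax":0,"ay":0,"az":-0.18},
  {"tx":0.011,"ty":0.003,"tz":0,"ax":0,"ay":0,"az":-0.18},
  {"tx":0.011,"ty":0.003,"tz":0,"ax":0,"ay":0,"az":-0.18},
  {"tx":0.011,"ty":0.003,"tz":0,"ax":0,"ay":0,"az":-0.18},
  {"tx":0.011,"ty":0.003,"tz":0,"ax":0,"ay":0,"az":-0.18},
  {"tx":0.011,"ty":0.003,"tz":0,"ax":0,"ay":0,"az":-0.18},
  {"tx":0.011,"ty":0.003,"tz":0,"ax":0,"ay":0,"az":-0.18},
  {"tx":0.011,"ty":0.003,"tz":0,"ax":0,"ay":0,"az":-0.18},
  {"tx":0.011,"ty":0.003,"tz":0,"ax":0,"ay":0,"az":-0.18},
  {"tx":0.011,"ty":0.003,"tz":0,"ax":0,"ay":0,"az":-0.18},
])

```text
time: 17.95
ee_pos: [0.5249, 0.1278, 0.1069]
tcp_rot: [3.138, 0.007, 3.039]
ft_force: [4.5, 0.3, 0.5]
width: 0.0006
```

Run:
```python
from h import *
st();line("a8",.1095); st()
```

```text
t 17.95 p [0.5249 0.1278 0.1069] yaw 174.1 r 0.0646 phi 61.5 F [4.5 0.3 0.5] j7 1.08 q [-0.2   0.61 -0.12  1.89  0.11  0.63  1.08]
t 18.0 p [0.523  0.1287 0.1067] yaw 174.4 r 0.0646 phi 63.3 F [2.6 1.1 1.2] j7 1.08 q [-0.2   0.61 -0.12  1.89  0.11  0.64  1.08]
```

View pics/a8.png

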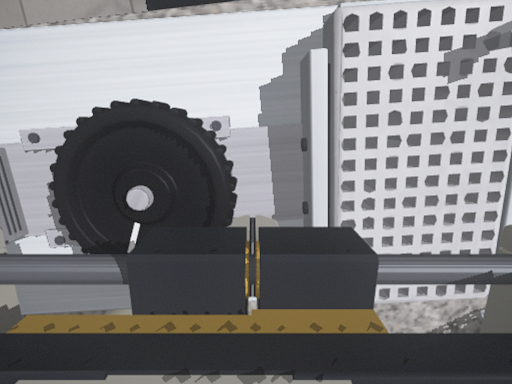

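Request:
play_rows([
  {"tx":-0.002,"ty":0.006,"tz":0,"ax":0,"ay":0,"az":0},
  {"tx":-0.0115,"ty":-0.0054,"tz":0,"ax":0,"ay":0,"az":0.18},
  {"tx":-0.0115,"ty":-0.0054,"tz":0,"ax":0,"ay":0,"az":0.18},
  {"tx":-0.0115,"ty":-0.0054,"tz":0,"ax":0,"ay":0,"az":0.18},
  {"tx":-0.0115,"ty":-0.0054,"tz":0,"ax":0,"ay":0,"az":0.18},
  {"tx":-0.0115,"ty":-0.0054,"tz":0,"ax":0,"ay":0,"az":0.18},
  {"tx":-0.0115,"ty":-0.0054,"tz":0,"ax":0,"ay":0,"az":0.18},
  {"tx":-0.0115,"ty":-0.0054,"tz":0,"ax":0,"ay":0,"az":0.18},
  {"tx":-0.0115,"ty":-0.0054,"tz":0,"ax":0,"ay":0,"az":0.18},
  {"tx":-0.0115,"ty":-0.0054,"tz":0,"ax":0,"ay":0,"az":0.18},
  {"tx":-0.0115,"ty":-0.0054,"tz":0,"ax":0,"ay":0,"az":0.18},
  {"tx":-0.0115,"ty":-0.0054,"tz":0,"ax":0,"ay":0,"az":0.18},
])

```text
time: 19.5
ee_pos: [0.5378, 0.0144, 0.1052]
tcp_rot: [-3.139, 0.0, 1.042]
ft_force: [0.5, -0.4, 0.9]
width: 0.0005
```

Run:
```python
from h import *
st();line("a9",.1095); p,R=pose(); print(delta(p,R,*orbit(-52,.0638,.107)))
```

```text
t 19.5 p [0.5378 0.0144 0.1052] yaw 59.7 r 0.0716 phi -52.3 F [ 0.5 -0.4  0.9] j7 -0.18 q [-0.35  0.65  0.44  1.9  -0.42  0.68 -0.18]
centroid n 404 angle 337.3 turned mod 360 159.5 r 0.0355
axis n 404 angle 334.8 turned mod 360 157.0 r 0.0355
(array([ 0.00511938, -0.00660345, -0.00185151]), array([-0.00322082,  0.00238966,  0.02453155]))
```

View pics/a9.png

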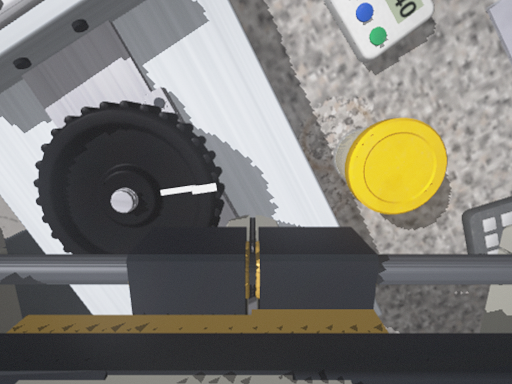

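Request:
play_rows([
  {"tx":0.003,"ty":-0.0075,"tz":-0.001,"ax":0,"ay":0,"az":0},
  {"tx":0.011,"ty":0.003,"tz":0,"ax":0,"ay":0,"az":-0.18},
  {"tx":0.011,"ty":0.003,"tz":0,"ax":0,"ay":0,"az":-0.18},
  {"tx":0.011,"ty":0.003,"tz":0,"ax":0,"ay":0,"az":-0.18},
  {"tx":0.011,"ty":0.003,"tz":0,"ax":0,"ay":0,"az":-0.18},
  {"tx":0.011,"ty":0.003,"tz":0,"ax":0,"ay":0,"az":-0.18},
  {"tx":0.011,"ty":0.003,"tz":0,"ax":0,"ay":0,"az":-0.18},
  {"tx":0.011,"ty":0.003,"tz":0,"ax":0,"ay":0,"az":-0.18},
  {"tx":0.011,"ty":0.003,"tz":0,"ax":0,"ay":0,"az":-0.18},
  {"tx":0.011,"ty":0.003,"tz":0,"ax":0,"ay":0,"az":-0.18},
  {"tx":0.011,"ty":0.003,"tz":0,"ax":0,"ay":0,"az":-0.18},
  {"tx":0.011,"ty":0.003,"tz":0,"ax":0,"ay":0,"az":-0.18},
])

```text
time: 21.05
ee_pos: [0.5247, 0.1278, 0.1079]
tcp_rot: [3.138, 0.007, 3.039]
ft_force: [3.8, 1.1, -0.5]
width: 0.0005
```

Run:
```python
from h import *
st();line("a10",.110); st()
```

```text
t 21.05 p [0.5247 0.1278 0.1079] yaw 174.1 r 0.0646 phi 61.6 F [ 3.8  1.1 -0.5] j7 1.08 q [-0.2   0.61 -0.12  1.89  0.11  0.64  1.08]
centroid n 348 angle 86.3 turned mod 360 268.5 r 0.0348
axis n 348 angle 79.7 turned mod 360 261.9 r 0.0348
t 21.1 p [0.5228 0.1287 0.1078] yaw 174.4 r 0.0645 phi 63.5 F [2.6 0.3 0.9] j7 1.08 q [-0.2   0.61 -0.12  1.89  0.11  0.64  1.08]
```

View pics/a10.png

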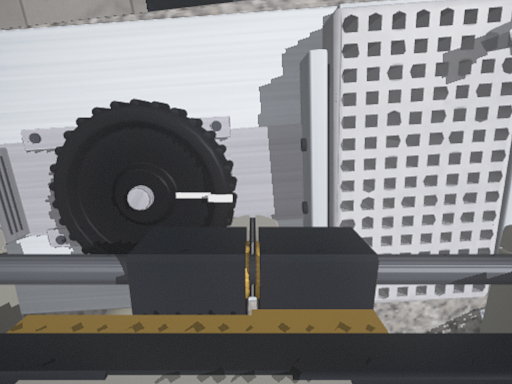

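Request:
play_rows([
  {"tx":-0.002,"ty":0.006,"tz":0,"ax":0,"ay":0,"az":0},
  {"tx":-0.0115,"ty":-0.0054,"tz":0,"ax":0,"ay":0,"az":0.18},
  {"tx":-0.0115,"ty":-0.0054,"tz":0,"ax":0,"ay":0,"az":0.18},
  {"tx":-0.0115,"ty":-0.0054,"tz":0,"ax":0,"ay":0,"az":0.18},
  {"tx":-0.0115,"ty":-0.0054,"tz":0,"ax":0,"ay":0,"az":0.18},
  {"tx":-0.0115,"ty":-0.0054,"tz":0,"ax":0,"ay":0,"az":0.18},
  {"tx":-0.0115,"ty":-0.0054,"tz":0,"ax":0,"ay":0,"az":0.18},
  {"tx":-0.0115,"ty":-0.0054,"tz":0,"ax":0,"ay":0,"az":0.18},
  {"tx":-0.0115,"ty":-0.0054,"tz":0,"ax":0,"ay":0,"az":0.18},
  {"tx":-0.0115,"ty":-0.0054,"tz":0,"ax":0,"ay":0,"az":0.18},
  {"tx":-0.0115,"ty":-0.0054,"tz":0,"ax":0,"ay":0,"az":0.18},
  {"tx":-0.0115,"ty":-0.0054,"tz":0,"ax":0,"ay":0,"az":0.18},
])

```text
time: 22.6
ee_pos: [0.5377, 0.0145, 0.1062]
tcp_rot: [-3.139, 0.0, 1.042]
ft_force: [-0.4, -0.1, -0.3]
width: 0.0002
```

Run:
```python
from h import *
st();line("a11",.1105); p,R=pose(); print(delta(p,R,*orbit(-52,.0638,.107)))
```

```text
t 22.6 p [0.5377 0.0145 0.1062] yaw 59.7 r 0.0714 phi -52.3 F [-0.4 -0.1 -0.3] j7 -0.19 q [-0.35  0.65  0.44  1.9  -0.42  0.68 -0.19]
centroid n 217 angle 80.4 turned mod 360 262.6 r 0.0251
axis n 217 angle 87.0 turned mod 360 269.2 r 0.0251
(array([ 0.00517819, -0.00642201, -0.00085723]), array([-0.00325963,  0.00249137,  0.02437612]))
```

View pics/a11.png

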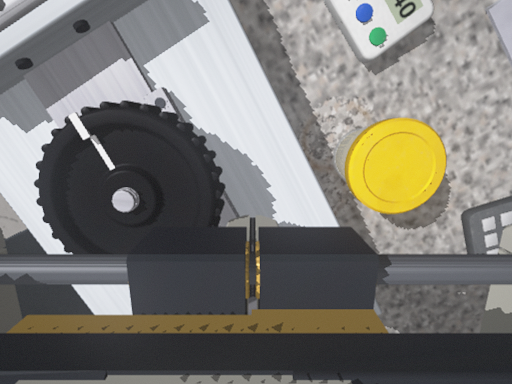

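Request:
play_rows([
  {"tx":0.003,"ty":-0.0075,"tz":-0.001,"ax":0,"ay":0,"az":0},
  {"tx":0.011,"ty":0.003,"tz":0,"ax":0,"ay":0,"az":-0.18},
  {"tx":0.011,"ty":0.003,"tz":0,"ax":0,"ay":0,"az":-0.18},
  {"tx":0.011,"ty":0.003,"tz":0,"ax":0,"ay":0,"az":-0.18},
  {"tx":0.011,"ty":0.003,"tz":0,"ax":0,"ay":0,"az":-0.18},
  {"tx":0.011,"ty":0.003,"tz":0,"ax":0,"ay":0,"az":-0.18},
  {"tx":0.011,"ty":0.003,"tz":0,"ax":0,"ay":0,"az":-0.18},
  {"tx":0.011,"ty":0.003,"tz":0,"ax":0,"ay":0,"az":-0.18},
  {"tx":0.011,"ty":0.003,"tz":0,"ax":0,"ay":0,"az":-0.18},
  {"tx":0.011,"ty":0.003,"tz":0,"ax":0,"ay":0,"az":-0.18},
  {"tx":0,"ty":0,"tz":0,"ax":0,"ay":0,"az":0},
  {"tx":0,"ty":0,"tz":0,"ax":0,"ay":0,"az":0},
])

```text
time: 24.15
ee_pos: [0.5412, 0.1139, 0.1085]
tcp_rot: [3.137, 0.002, 2.669]
ft_force: [2.6, 3.0, 3.5]
width: 0.0003
```

Run:
```python
from h import *
st();line("a12",.111); st()
```

```text
t 24.15 p [0.5412 0.1139 0.1085] yaw 152.9 r 0.0638 phi 42.3 F [2.6 3.  3.5] j7 0.84 q [-0.24  0.63 -0.02  1.85  0.01  0.66  0.84]
t 24.2 p [0.5412 0.1139 0.1084] yaw 152.9 r 0.0638 phi 42.2 F [3.6 3.9 3.3] j7 0.84 q [-0.24  0.63 -0.02  1.85  0.01  0.66  0.84]
```

View pics/a12.png

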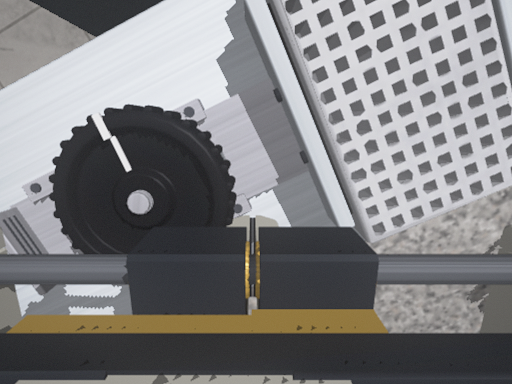

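Run:
```python
from h import *
c=viewer.get_calibration("wrist")
t=cv2.imread("pics/a12.png"); g=t.min(2)
for th in (150,180,200):
    m=(g>th).astype(np.uint8); m[:112]=0; m[172:]=0; m[:,:88]=0; m[:,134:]=0
    n,lab,s,_=cv2.connectedComponentsWithStats(m); print(s[1:].tolist())
for a,b in [((97,118),(129,169)),((109,140),(128,169))]:
    A,B=[cast("wrist",*q,.111,c)[:2] for q in(a,b)]; d=A-B; print(A-C,B-C,np.degrees(np.arctan2(d[1],d[0]))%360, np.degrees(np.arctan2(*(A-C)[::-1]))%360)
# axis reference: direction of shaker -y platform edge etc.: yaw from jaw bar edge
for a,b in [((262,0),(356,232)),]:
    A,B=[cast("wrist",*q,.097,c)[:2] for q in(a,b)]; d=A-B; print("jaw",np.degrees(np.arctan2(d[1],d[0])))
```

```text
[[88, 112, 44, 60, 521]]
[[88, 112, 43, 60, 475]]
[[88, 112, 23, 28, 243], [111, 136, 20, 35, 199]]
[-0.04726195  0.00407099] [-0.01836033  0.00416045] 180.17734793104447 175.0768820297093
[-0.03551894  0.00329438] [-0.01859703  0.00369762] 181.365057915081 174.7009797896079
jaw 178.0727044641391
```

Request:
play_rows([
  {"tx":-0.001,"ty":0.003,"tz":0,"ax":0,"ay":0,"az":0},
  {"tx":-0.002,"ty":0.008,"tz":-0.01,"ax":0,"ay":0,"az":0},
  {"tx":0,"ty":0,"tz":-0.03,"ax":0,"ay":0,"az":0},
  {"tx":0,"ty":0,"tz":-0.03,"ax":0,"ay":0,"az":0},
  {"tx":0,"ty":0,"tz":0,"ax":0,"ay":0,"az":0},
])

```text
time: 24.82
ee_pos: [0.5478, 0.1202, 0.1795]
tcp_rot: [3.141, 0.002, 2.669]
ft_force: [-0.0, -0.6, -0.4]
width: 0.0004
```

Run:
```python
from h import *
st(); line("a13",.111); p,R=pose(); ya=np.radians(87.8); Y=np.array([.038,.9993])
q=C-.075*Y; show(path(p,R,*goal(q[0],q[1],.178,ya),7)); print(q)
```

```text
t 24.82 p [0.5478 0.1202 0.1795] yaw 152.9 r 0.0729 phi 42.5 F [-0.  -0.6 -0.4] j7 0.83 q [-0.25  0.54 -0.01  1.76  0.01  0.84  0.83]
t [-0.001, -0.0194, 0.0] w [-0.0, 0.0, 0.162]
t [-0.0041, -0.019, 0.0] w [-0.0, 0.0, 0.162]
t [-0.0071, -0.0181, 0.0] w [-0.0, 0.0, 0.162]
t [-0.0099, -0.0167, 0.0] w [-0.0, 0.0, 0.162]
t [-0.0125, -0.0148, 0.0] w [-0.0, 0.0, 0.162]
t [-0.0147, -0.0126, 0.0] w [-0.0, 0.0, 0.162]
t [-0.0166, -0.0101, 0.0] w [-0.0, 0.0, 0.162]
[ 0.49115   -0.0039475]
```

View pics/a13.png

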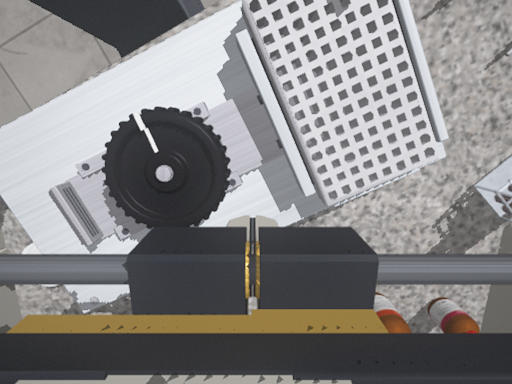

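Run:
```python
from h import *
c=viewer.get_calibration("wrist"); t=cv2.imread("pics/a13.png"); g=t.max(2)
m=(g<75).astype(np.uint8); m[:98]=0; m[226:]=0; m[:,:95]=0;m[:,240:]=0; m=cv2.morphologyEx(m,cv2.MORPH_CLOSE,np.ones((5,5)))
cs,_=cv2.findContours(m,cv2.RETR_EXTERNAL,cv2.CHAIN_APPROX_NONE); k=max(cs,key=cv2.contourArea)
W=np.array([cast("wrist",u,v,.108,c)[:2] for u,v in k[:,0].astype(float)]); print(cv2.boundingRect(k),cv2.minEnclosingCircle(W.astype(np.float32)*1000))
A,B=[cast("wrist",*q,.111,c)[:2] for q in((135,115),(156,151))]; d=A-B; print(A,B,"axis",np.degrees(np.arctan2(d[1],d[0]))%360)
for q in((53,186),(92,246),(66,182),(105,238)): print("catch",cast("wrist",*q,.092,c)[:2])
for q in((240,32),(305,196)): print("bar",cast("wrist",*q,.097,c)[:2])
cv2.imwrite("pics/a13z.png",cv2.resize(t[90:260,20:270],None,fx=3,fy=3,interpolation=cv2.INTER_CUBIC))
```

```text
(102, 107, 128, 119) ((492.05718994140625, 71.63201904296875), 50.853538513183594)
[0.44496252 0.07439337] [0.47468238 0.0742697 ] axis 179.76158557125532
catch [ 0.45866485 -0.02673234]
catch [ 0.51993248 -0.02895371]
catch [ 0.46086293 -0.01472438]
catch [ 0.51880164 -0.01409154]
bar [0.42723347 0.1708202 ]
bar [0.5632714  0.16166418]
```

View pics/a13z.png

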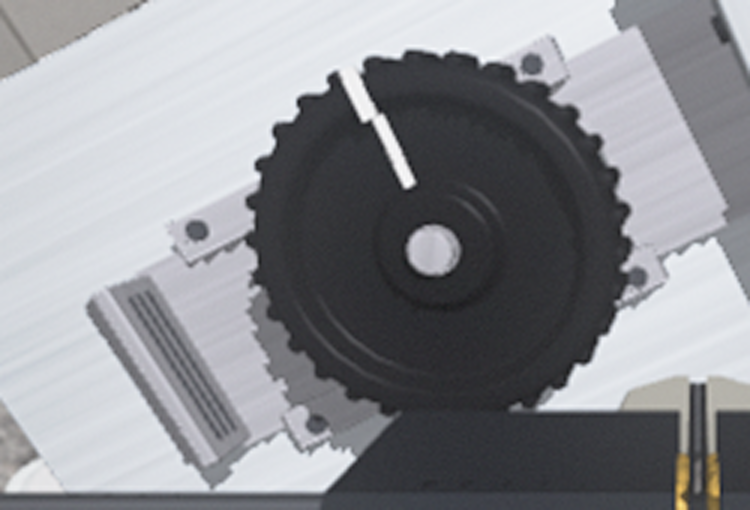

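Request:
play_rows([
  {"tx":-0.001,"ty":-0.0195,"tz":0,"ax":0,"ay":0,"az":0.162},
  {"tx":-0.004,"ty":-0.019,"tz":0,"ax":0,"ay":0,"az":0.162},
  {"tx":-0.007,"ty":-0.018,"tz":0,"ax":0,"ay":0,"az":0.162},
  {"tx":-0.01,"ty":-0.0165,"tz":0,"ax":0,"ay":0,"az":0.162},
  {"tx":-0.0125,"ty":-0.015,"tz":0,"ax":0,"ay":0,"az":0.162},
  {"tx":-0.0145,"ty":-0.0125,"tz":0,"ax":0,"ay":0,"az":0.162},
  {"tx":-0.0165,"ty":-0.01,"tz":0,"ax":0,"ay":0,"az":0.162},
  {"tx":0,"ty":0,"tz":0,"ax":0,"ay":0,"az":0},
  {"tx":0,"ty":0,"tz":0,"ax":0,"ay":0,"az":0},
])

```text
time: 26.0
ee_pos: [0.4915, -0.0024, 0.177]
tcp_rot: [-3.14, -0.0, 1.539]
ft_force: [1.0, 1.0, -0.6]
width: 0.0004
```

Run:
```python
from h import *
st(); p,R=pose(); ya=np.radians(87.8); Y=np.array([.038,.9993])
q=C-.075*Y; print(delta(p,R,*goal(q[0],q[1],.099,ya)))
```

```text
t 26.0 p [ 0.4915 -0.0024  0.177 ] yaw 88.2 r 0.0734 phi -91.9 F [ 1.   1.  -0.6] j7 0.14 q [-0.26  0.47  0.31  1.95 -0.2   0.75  0.14]
(array([-0.00159556, -0.00018268,  0.07799011]), array([-0.00177726, -0.00033391,  0.00656146]))
```

Request:
play_rows([
  {"tx":-0.001,"ty":0,"tz":0.02,"ax":0,"ay":0,"az":0},
  {"tx":0,"ty":0,"tz":0.02,"ax":0,"ay":0,"az":0},
  {"tx":0,"ty":0,"tz":0.02,"ax":0,"ay":0,"az":0},
  {"tx":0,"ty":0,"tz":0.012,"ax":0,"ay":0,"az":0},
  {"tx":0,"ty":0,"tz":0.004,"ax":0,"ay":0,"az":0},
  {"tx":0,"ty":0,"tz":0,"ax":0,"ay":0,"az":0},
  {"tx":0,"ty":0,"tz":0,"ax":0,"ay":0,"az":0},
])

```text
time: 26.88
ee_pos: [0.4923, -0.0043, 0.1022]
tcp_rot: [3.14, -0.0, 1.536]
ft_force: [-0.7, -0.0, 0.5]
width: 0.0005
```

Run:
```python
from h import *
st()
cv2.imwrite("pics/b1.png",cv2.cvtColor(viewer.grab_frame("wrist"),cv2.COLOR_RGB2BGR))
t=cv2.cvtColor(viewer.grab_frame("scene"),cv2.COLOR_RGB2BGR);cv2.imwrite("pics/b2.png",cv2.resize(t[140:290,130:330],None,fx=4,fy=4,interpolation=cv2.INTER_CUBIC));st()
```

```text
t 26.88 p [ 0.4923 -0.0043  0.1022] yaw 88.0 r 0.0753 phi -91.3 F [-0.7 -0.   0.5] j7 0.2 q [-0.21  0.58  0.25  2.03 -0.26  0.56  0.2 ]
t 26.98 p [ 0.4922 -0.0043  0.1022] yaw 88.0 r 0.0754 phi -91.4 F [ 0.   0.7 -0. ] j7 0.2 q [-0.21  0.58  0.25  2.03 -0.26  0.56  0.2 ]
```

View pics/b2.png

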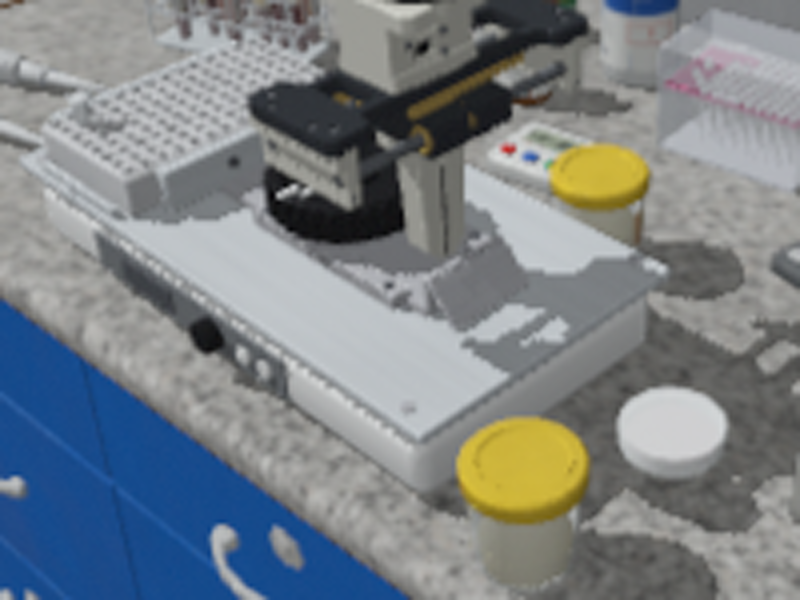

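Request:
play_rows([
  {"tx":-0.004,"ty":0,"tz":0.003,"ax":0,"ay":0,"az":0},
  {"tx":-0.006,"ty":0,"tz":0,"ax":0,"ay":0,"az":0},
  {"tx":-0.006,"ty":0,"tz":0,"ax":0,"ay":0,"az":0},
  {"tx":-0.006,"ty":0,"tz":0,"ax":0,"ay":0,"az":0},
  {"tx":-0.006,"ty":0,"tz":0,"ax":0,"ay":0,"az":0},
  {"tx":-0.006,"ty":0,"tz":0,"ax":0,"ay":0,"az":0},
])

```text
time: 27.72
ee_pos: [0.4905, -0.0385, 0.0986]
tcp_rot: [-3.141, -0.0, 1.536]
ft_force: [-0.2, 2.7, 0.1]
width: 0.0004
```

Run:
```python
from h import *
st()
```

```text
t 27.73 p [ 0.4905 -0.0385  0.0986] yaw 88.0 r 0.1096 phi -91.8 F [-0.2  2.7  0.1] j7 0.26 q [-0.13  0.59  0.24  2.03 -0.26  0.55  0.26]
```

Request:
play_rows([
  {"tx":-0.006,"ty":0,"tz":0,"ax":0,"ay":0,"az":0},
  {"tx":-0.006,"ty":0,"tz":0,"ax":0,"ay":0,"az":0},
  {"tx":-0.004,"ty":0,"tz":0,"ax":0,"ay":0,"az":0},
  {"tx":-0.003,"ty":0,"tz":0,"ax":0,"ay":0,"az":0},
  {"tx":0,"ty":0,"tz":0,"ax":0,"ay":0,"az":0},
])

```text
time: 28.35
ee_pos: [0.4899, -0.058, 0.0987]
tcp_rot: [3.142, 0.001, 1.535]
ft_force: [0.0, -0.2, 0.9]
width: 0.0006
```

Run:
```python
from h import *
st()
```

```text
t 28.35 p [ 0.4899 -0.058   0.0987] yaw 88.0 r 0.1291 phi -91.8 F [ 0.  -0.2  0.9] j7 0.29 q [-0.09  0.59  0.24  2.03 -0.25  0.56  0.29]
```

Request:
play_rows([
  {"tx":-0.003,"ty":0,"tz":0,"ax":0,"ay":0,"az":0},
  {"tx":-0.002,"ty":0,"tz":0,"ax":0,"ay":0,"az":0},
  {"tx":0,"ty":0,"tz":0,"ax":0,"ay":0,"az":0},
])

```text
time: 28.72
ee_pos: [0.4899, -0.0595, 0.0987]
tcp_rot: [-3.141, -0.004, 1.538]
ft_force: [-0.3, 7.1, 2.0]
width: 0.0004
```

Run:
```python
from h import *
st()
cv2.imwrite("pics/b3.png",cv2.cvtColor(viewer.grab_frame("wrist"),cv2.COLOR_RGB2BGR))
t=cv2.cvtColor(viewer.grab_frame("scene"),cv2.COLOR_RGB2BGR);cv2.imwrite("pics/b4.png",cv2.resize(t[140:290,130:330],None,fx=4,fy=4,interpolation=cv2.INTER_CUBIC));st()
```

```text
t 28.73 p [ 0.4899 -0.0595  0.0987] yaw 88.1 r 0.1305 phi -91.8 F [-0.3  7.1  2. ] j7 0.3 q [-0.08  0.59  0.24  2.02 -0.25  0.56  0.3 ]
t 28.82 p [ 0.4898 -0.0595  0.0987] yaw 88.1 r 0.1306 phi -91.8 F [0.7 5.8 0.7] j7 0.3 q [-0.08  0.59  0.24  2.02 -0.25  0.56  0.3 ]
```

View pics/b4.png

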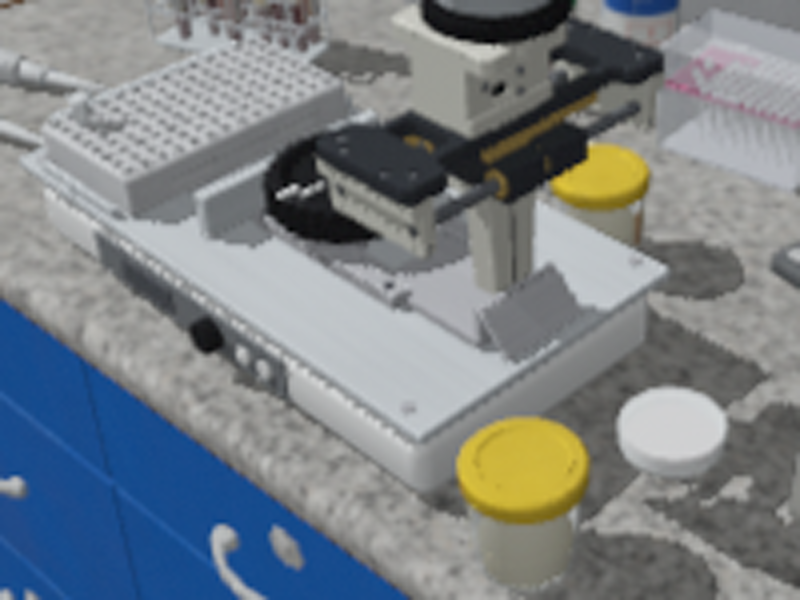

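Request:
play_rows([
  {"tx":-0.004,"ty":0,"tz":0,"ax":0,"ay":0,"az":0},
  {"tx":-0.003,"ty":0,"tz":0,"ax":0,"ay":0,"az":0},
  {"tx":0,"ty":0,"tz":0,"ax":0,"ay":0,"az":0},
])

```text
time: 29.2
ee_pos: [0.4898, -0.06, 0.0988]
tcp_rot: [-3.139, -0.012, 1.543]
ft_force: [1.2, 17.0, 3.5]
width: 0.0004
```

Request:
play_rows([
  {"tx":0.006,"ty":0,"tz":0,"ax":0,"ay":0,"az":0},
  {"tx":0.01,"ty":0,"tz":0,"ax":0,"ay":0,"az":0},
  {"tx":0.008,"ty":0,"tz":-0.01,"ax":0,"ay":0,"az":0},
  {"tx":0,"ty":0,"tz":-0.04,"ax":0,"ay":0,"az":0},
  {"tx":0,"ty":0,"tz":-0.05,"ax":0,"ay":0,"az":0},
  {"tx":0,"ty":0,"tz":-0.05,"ax":0,"ay":0,"az":0},
  {"tx":0,"ty":0,"tz":-0.04,"ax":0,"ay":0,"az":0},
  {"tx":0,"ty":0,"tz":0,"ax":0,"ay":0,"az":0},
  {"tx":0,"ty":0,"tz":0,"ax":0,"ay":0,"az":0},
])

```text
time: 30.32
ee_pos: [0.4897, -0.0456, 0.2884]
tcp_rot: [-3.141, 0.0, 1.535]
ft_force: [-0.2, 0.1, 0.2]
width: 0.0004
```

Run:
```python
from h import *
st()
c=viewer.get_calibration("wrist");np.save("cb5.npy",c,allow_pickle=True)
for n,k in(("wrist","b5"),("scene","b6")): cv2.imwrite(f"pics/{k}.png",cv2.cvtColor(viewer.grab_frame(n),cv2.COLOR_RGB2BGR))
st()
```

```text
t 30.32 p [ 0.4897 -0.0456  0.2884] yaw 88.0 r 0.1166 phi -92.1 F [-0.2  0.1  0.2] j7 0.16 q [-0.21  0.33  0.35  1.8  -0.13  1.04  0.16]
t 30.43 p [ 0.4894 -0.0453  0.2875] yaw 88.0 r 0.1164 phi -92.3 F [-0.6  0.  -0.2] j7 0.16 q [-0.21  0.33  0.35  1.8  -0.13  1.04  0.16]
```

View pics/b5.png

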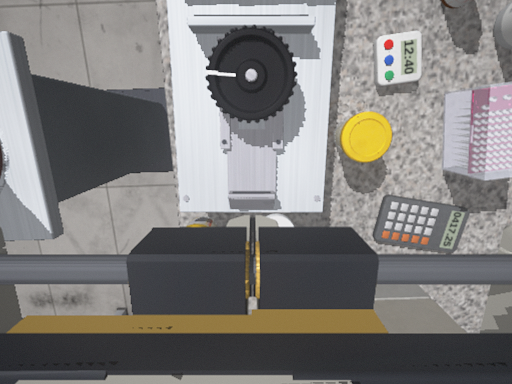

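View pics/b6.png

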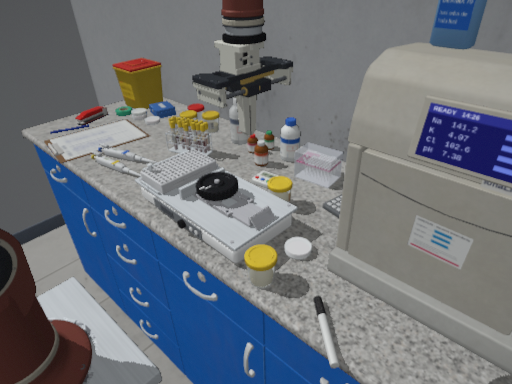

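Run:
```python
from h import *
c=np.load("cb5.npy",allow_pickle=True).item(); t=cv2.imread("pics/b5.png")
A,B=[cast("wrist",*q,.111,c)[:2] for q in((206,71.5),(235,74.5))]; d=A-B; print(A,B,"axis",np.degrees(np.arctan2(d[1],d[0]))%360)
e=[cast("wrist",*q,.066,c)[:2] for q in((180,212),(323,212))]; print("edge",e)
for q in((229,191),(275,191),(229,196),(275,197)): print("catch",cast("wrist",*q,.092,c)[:2])
for q in((190,17),(314,17),(190,24),(314,24)): print("bar",cast("wrist",*q,.097,c)[:2])
cv2.imwrite("pics/b5z.png",cv2.resize(t[0:225,160:350],None,fx=2.6,fy=2.6,interpolation=cv2.INTER_CUBIC))
```

```text
[0.44464229 0.07521665] [0.47595777 0.0710611 ] axis 172.44103218804744
edge [array([ 0.3881418 , -0.09751048]), array([ 0.58698267, -0.10442202])]
catch [ 0.46045204 -0.0635862 ]
catch [ 0.51880946 -0.06562194]
catch [ 0.46009179 -0.07014016]
catch [ 0.51868521 -0.07350231]
bar [0.42928025 0.13329582]
bar [0.5637886  0.12848509]
bar [0.42867915 0.12648837]
bar [0.5639072  0.12165609]
```

View pics/b5z.png

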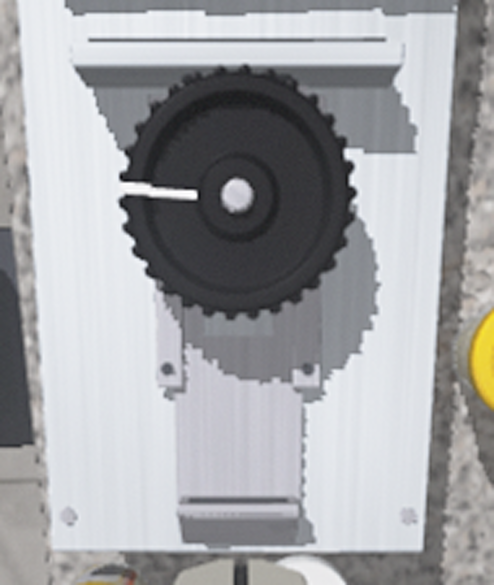

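Run:
```python
from h import *
a=cv2.imread("pics/scene0.png");b=cv2.imread("pics/b6.png")
cv2.imwrite("pics/d.png",np.vstack([cv2.resize(x[140:370,120:350],None,fx=1.25,fy=1.25) for x in(a,b)]))
for n,(r0,r1,c0,c1) in dict(tray=(152,190,140,215),cupb=(245,290,240,280),cupa=(178,205,264,295),dish=(236,262,282,314),marker=(295,365,310,345)).items():
    A,B=[cv2.cvtColor(x[r0:r1,c0:c1],cv2.COLOR_BGR2GRAY).astype(np.float32) for x in(a,b)]
    print(n,cv2.phaseCorrelate(cv2.Laplacian(A,5),cv2.Laplacian(B,5)))
```

```text
tray ((-0.39070888912396384, -1.404339160721939), 0.2648374970753988)
cupb ((-0.3400794599103314, 0.09707956086785785), 0.3014233141475254)
cupa ((-0.01416840124627683, 0.5010270242733306), 1.0150902750039543)
dish ((-0.05072785214284892, 0.5347932141272391), 0.9759967975594379)
marker ((0.001580794982814382, -0.08591088164787664), 0.723173087393796)
```

View pics/d.png

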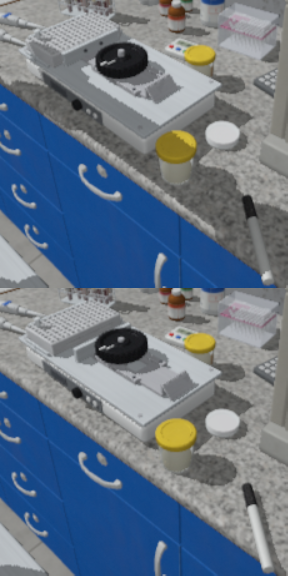

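Run:
```python
from h import *
a=cv2.imread("pics/scene0.png");b=cv2.imread("pics/b6.png")
cv2.imwrite("pics/d2.png",np.vstack([cv2.resize(x[145:205,135:245],None,fx=5,fy=5,interpolation=cv2.INTER_CUBIC) for x in(a,b)]))
```

```text
(no output)
```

View pics/d2.png

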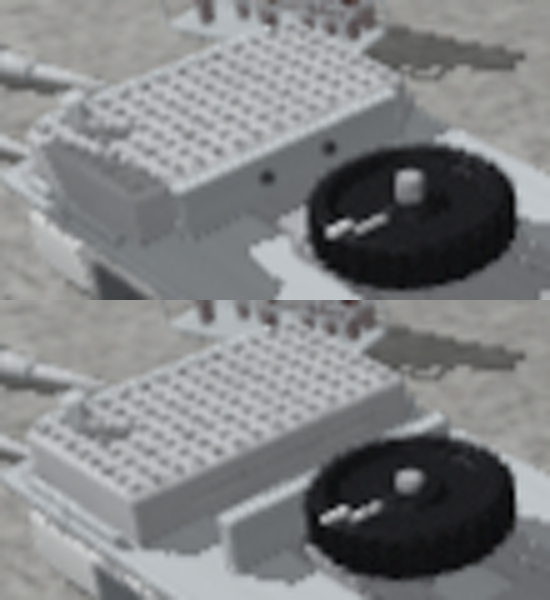

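Run:
```python
from rig import order,sense
print(sense()["time"],order.finish_job())
```

```text
the job is handed in; nothing more can be done
30.425 None
```

The tray is free. I loosened the locking ring two full turns anticlockwise with the closed fingertips on its knurled rim, then pushed the clamp back by its thumb catch to the solid stop. I handed the job in at about 30 s with the arm raised clear.

- **Ring:** the white line is back at the shaker's -x after two counted passes. My views put the total at 716–722°, because the recessed line reads a few degrees differently from each angle. The last view gave the lowest values. The ring also sits visibly higher.
- **Clamp:** the catch and jaw bar both moved about 38–40 mm in the camera images. At the end the push rose to 17 N with only 0.5 mm of movement, which I took as the stop.
- **Surroundings:** before and after pictures show the tray and dish in place, along with both cups and the marker. The automatic shift check was inconclusive for the tray (it read 1.4 px with weak correlation) and also weak for the cup at the shaker's right end. I judged the tray from zoomed crops and the cup from the side-by-side pictures.
- **Forces:** readings, taken only at the end of each move, stayed below 20 N.

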